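# Take the strainer out of the drain pot for cleaning

## Robot

A 6-joint arm with a two-finger parallel gripper is mounted at the origin on the work surface. World frame = base frame: x ahead of the robot, y to its left, z up, the work surface at z = 0. Lengths are in m, angles in rad, forces in N, time in s.
With the tool pointing down it reaches from about 0.4 to 0.825 m from the base axis. Payload 7 kg.
Tool frame: the origin (TCP) lies at the very end of the fingers, on their centre line; the grasp point (between the pads) lies 19 mm behind it; z points along the fingers, y is the line along which they close (so a half turn about z gives the same grasp; the last joint's range is limited). The gripper opens to 88 mm and grips with 3 to 60 N. Pads are 19 mm wide; open, the fingers measure 130 mm over their backs; the gripper's body (78 mm by 193 mm) begins 47 mm behind the grasp point.
Start: joints at [-1.027, 0.359, 0.012, 0, -1.224, -0.288], TCP at [0.171, -0.653, 0.205] pointing down, gripper open.
Joint ranges: [-3.07, 3.07], [-1.43, 2.12], [-1.02, 1.25], [-3.03, 1.67], [-3.05, -0], [-3.03, 3.03]. Speed limits (rad/s): [2.39, 2.39, 3.01, 3.14, 3.14, 3.14].

## Interface

Orientations are given as [roll, pitch, yaw] about the fixed x, y, z axes, in that order (R = Rz(yaw) Ry(pitch) Rx(roll)).
In Python, from station import arm gives the robot as it stands. The module is installed in compiled form; this text tells all that it offers.
- The arm moves only by the shell command python3 -m crank 'ROWS' [FORCE]. ROWS is JSON, a list of rows, each an object of numbers: "dx", "dy", "dz": the shift along the world's x, y, z in m; "twist": the turn about the world's z in degrees; "grip": the opening, from -1 (shut) to 1 (fully open). A call has exactly 5 rows; each row is the pose to reach, as a shift and turn from the pose commanded when the call began; what a row does not reach only later rows make up. A row lasts 1/12 s, in which the tool goes at most 41.7 mm and 7.16 degrees, less where a joint would pass 70% of its speed; a pose out of reach is approached as far as the arm can. A call with a gripper value outside its range is refused whole. The fingers move at their own pace and stop on an object; FORCE is the grip in N (left out, the last holds). Time passes only in rows, so rows that repeat a pose let the fingers close, or fill a call up. It gives the time, the measured TCP pose, the force, the opening and the grip force at its end, in the units of the state.
- arm.get_state(): the state, without advancing time (a new reading comes with each control period).
- arm.grab_frame(name): name is "side" or "top" or "wrist"; returns the picture (420x560x3 uint8, red, green, blue); there is no depth.
- arm.get_calibration(name): a dict with "fx", "fy", "cx", "cy" (pixels), "k1" (the pictures are not rectified: a ray, as slopes to the right and down, at radius r is drawn at 1 + k1 r^2 times it, then the intrinsics apply), "cam_to_world" (4x4, takes a point from camera to world coordinates); the wrist camera has in their place "tool_from_camera" (4x4, takes a point from camera to tool coordinates, whose origin is the TCP and whose axes are the flange's). Camera axes: x right, y down, z forward; pixel columns grow to the right and rows downward; lengths in m; the calibration is good to about 2 mm. A picture is of the moment at which its call begins: read the wrist's pose just before it. get_calibration takes no time and is no camera call.
- arm.job_done(): hands the job in; it is judged then, once.
The state is a dict: "t": time; "q": joint angles; "qd": joint speeds; "joint_efforts": joint torques, N m; "eef_pos": TCP position; "ee_rot": TCP orientation; "force": force on the tool from outside, world axes, zero at the start; "moment": the same for the moment, N m; "width": finger opening in m; "gripper_force": force on a finger pad.
Only numpy, scipy, OpenCV 4.12 (cv2) and the standard library are available. Lean on these libraries where they do the work, as an engineer would, in place of code of your own. Each camera call takes 0.05 s, during which the arm holds its last target. There are 200 camera calls.

## Task

Clean-down: take the hooked pick from the tool rack, get its tip under the end of the split ring beside the slot in the drain pot, lift the ring out of its groove and carry it on the pick, without touching it with the fingers, to the cleaning tray, where you lay it flat. Hang the pick back in the rack slot it came from, then lift the strainer out by its stud and set it upright on the tray floor beside the ring. Drop nothing and leave the other tools and kitchen things where they are.

Things in the scene. Friction and masses are not known exactly. Their poses are not given: they have to be found in the camera images.
- pot: Round stainless drain pot fixed to the worktop, 67 high, 96 across, on a flange 124 across, 6 thick. Origin on its axis on the worktop, z up, x out through its slot. Bore radius 40, inside it a boss, z 30, under the strainer; from z 55 up a groove of radius 43 for the split ring under three bevelled lips (inner radius 40, z 57 to 67), at 18..42, 148..208, 268..304 degrees from x.
- pot_slot (a point): Middle of the pot's slot: 25 wide, cut through the wall on the pot's +x side, from z 40 (above the worktop) up to the rim. This point is 45 from the pot's axis, z 50. A drain pipe, 38 high, leaves the pot low down 60 degrees counter-clockwise of the slot and enters the worktop 80 from the axis.
- ring: Split ring: round 5 mm dark spring wire, 84 outside, 74 inside, 40 g, at the start in the pot's groove over the strainer flange. Origin on its axis, level with the wire's underside (z 55 above the worktop at the start); z up, x into the pot's slot. Gap from 314 to 346 degrees (counter-clockwise from x); both ends are bent inward to radius 31. A loose rigid thing once out, held by gravity only.
- ring_end (a point): The bend of the ring's end beside the slot (346 degrees): centre of the wire, 2.5 above its underside, radius 39.5. Here the arc turns inward; this bent end keeps a tip under the arc from slipping out through the gap.
- ring_lift (a point): Where to lift: underside of the wire in the slot, radius 39.5, 11 along the arc from the bent end; 3 mm to either side does as well. A tip under it, pulled slowly straight up with 5 to 10 N, springs the ring past the lips within 15 mm; it then comes up end first, tilts and hangs from the tip.
- strainer: Strainer under the ring: perforated basket, 160 to 260 g, 66 across; flange 78 across, its top 24 above the underside. Origin on its axis at its underside (30 above the worktop at the start), z up. A notch 18 wide through flange and basket wall on its +x side, down to 9 above the underside, faces the slot: a tip fits under the ring there. Its floor is 9 above the underside.
- stud_top (a point): Top of the strainer's lifting stud: a plain upright rod with a round top, 14 diameter, on the axis, its top 60 above the strainer's underside; 90 above the worktop at the start. The only thing to grip.
- hook_pick: Hooked pick, 80 g, hanging upright in one of the rack's slots. Square black handle 16 x 16 from 80 to 149 above the origin (steel ferrule at its lower end, which rests on the rack), faces square to x and y; round shaft, 4 diameter, below. Origin: foot of the shaft, on its axis; z up the shaft, x the way the tip points.
- pick_tip (a point): End of the pick's tip, a polished round rod of 4 diameter that runs from the pick's origin 16 along its x, rising 3.
- straight_pick: Straight pick with the same handle but no hook, in another slot of the rack. Leave it.
- brush: Brush with the same handle and a white bristle cylinder, 20 across, in another slot of the rack. Leave it.
- rack: Steel tool rack, fixed: a plate 50 (x) by 230 (y), 4 thick, its top 112 above the worktop, a leg at each end, open below. Origin on the worktop under the plate's middle. Three slots 9 wide at y -65, 0, 65, open to -x (front edge x -25), closed at x 10; tools hang with the shaft at x 0. To take one: raise a few mm, draw out to -x by 50 or more, lift. Hang up in reverse.
- tray: Cleaning tray, fixed: shallow steel tray, 265 (x) by 162 (y), walls 3 thick and 24 high with a narrow rim turned out. Origin under its middle on the worktop; inner floor 3 above the origin.
- cutter: Bystander: round steel pastry cutter, 70 across, 45 high.
- nozzle: Bystander: small steel piping nozzle, a cone 42 high.
- tub: Bystander: brown jar with a blue lid, 90 across, 100 high.
- spatula: Bystander: spatula lying flat behind the rack.
- mug: Bystander: white mug, 76 across, 85 high.
- seal: Bystander: flat black rubber seal, 60 across, 5 thick.
Not all that is in view belongs to the job. What is shaped like the ring but orange is not meant.

How it is judged:
By the outcome, as a careful person would: the job done as asked, in the order asked, and still so for the second after the job is handed in, with the robot touching nothing.
It also fails if it takes over 72 s, if anything falls off the work surface, if the arm or the gripper's body presses on something with over 40 N, if the wrist force passes 120 N, or if a joint passes its speed limit or range.

## Working session

There is one attempt and no reset: what is moved stays moved. The work goes in short steps, Python scripts to look and compute and a shell command to move; the robot and the scene stay as the last step left them, time stands still between calls to the robot, and variables do not carry over. Pictures are saved under pics/ and viewed, at most 10 in all, crops included, and the job is handed in when it is done.

```bash
mkdir -p pics; cat > h.py <<'E'
import numpy as np, cv2
from scipy.spatial.transform import Rotation as R
from station import arm
def save(n,f): cv2.imwrite('pics/'+f,cv2.cvtColor(n,cv2.COLOR_RGB2BGR))
def cam(name,st=None):
    c=arm.get_calibration(name)
    if name=='wrist':
        T=np.eye(4);T[:3,:3]=R.from_euler('xyz',st['ee_rot']).as_matrix();T[:3,3]=st['eef_pos']
        M=T@np.array(c['tool_from_camera'])
    else: M=np.array(c['cam_to_world'])
    return c,M
def ray(cm,u,v):
    c,M=cm
    d=np.array([(u-c['cx'])/c['fx'],(v-c['cy'])/c['fy']]);s=d.copy()
    for _ in range(20): s=d/(1+c['k1']*(s@s))
    r=M[:3,:3]@np.array([s[0],s[1],1]);return M[:3,3],r/np.linalg.norm(r)
def atz(cm,u,v,z):
    o,r=ray(cm,u,v);return o+r*(z-o[2])/r[2]
def proj(cm,p):
    c,M=cm
    q=M[:3,:3].T@(np.asarray(p,float)-M[:3,3]);s=q[:2]/q[2];s=s*(1+c['k1']*(s@s))
    return np.array([c['fx']*s[0]+c['cx'],c['fy']*s[1]+c['cy']])
def tri(*rs):
    A=0;b=0
    for o,r in rs:
        P=np.eye(3)-np.outer(r,r);A=A+P;b=b+P@o
    return np.linalg.solve(A,b)
E
python3 - <<'E'
from h import *
for n in ('top','side'):
    f=arm.grab_frame(n); np.save('pics/%s0.npy'%n,f)
    save(cv2.resize(f,(800,600),interpolation=cv2.INTER_CUBIC),n+'0.png')
    c=arm.get_calibration(n);print(n,c['fx'],np.round(c['cam_to_world'],3).tolist())
c=arm.get_calibration('wrist');print(c)
print(arm.get_state())
E
```

```text
top 428.7865243070959 [[0.02, -0.997, 0.076, 0.472], [-0.999, -0.018, 0.027, -0.051], [-0.026, -0.076, -0.997, 1.107], [0.0, 0.0, 0.0, 1.0]]
side 421.3519067828132 [[1.0, -0.006, 0.015, 0.532], [-0.016, -0.552, 0.834, -0.81], [0.003, -0.834, -0.552, 0.563], [0.0, 0.0, 0.0, 1.0]]
{'fx': 372.8616445693819, 'fy': 372.8616445693819, 'cx': 280.59531063008126, 'cy': 213.0506173327906, 'k1': -0.05969011394806208, 'tool_from_camera': array([[-5.97857492e-04, -9.69574162e-01, -2.44797031e-01,
         6.47677119e-02],
       [ 9.99998963e-01, -9.00367231e-04,  1.12385322e-03,
        -8.44065941e-04],
       [-1.31006627e-03, -2.44796105e-01,  9.69573695e-01,
        -1.79048818e-01],
       [ 0.00000000e+00,  0.00000000e+00,  0.00000000e+00,
         1.00000000e+00]])}
{'t': 0.1, 'q': array([-1.02687782e+00,  3.59323817e-01,  1.11484072e-02, -3.02566460e-04,
       -1.22407595e+00, -2.88085014e-01]), 'qd': array([ 1.19859600e-03, -8.66540011e-04,  3.79404458e-03,  1.99893365e-03,
        8.93465949e-04,  1.03590519e-05]), 'joint_efforts': array([-1.98026522e-03, -5.84163058e+01,  2.93750721e+01,  7.01541245e+00,
        1.01615384e-02, -8.98678900e-05]), 'eef_pos': array([ 0.1706542 , -0.65259445,  0.20451103]), 'ee_rot': array([ 3.14011677e+00, -1.40710836e-04, -2.88586208e+00]), 'force': array([-0.02801401,  0.2714189 , -0.22020274]), 'moment': array([-0.02785511,  0.00948197,  0.04666947]), 'gripper_force': 0.0, 'width': 0.08755921233243502}
```

View pics/top0.png

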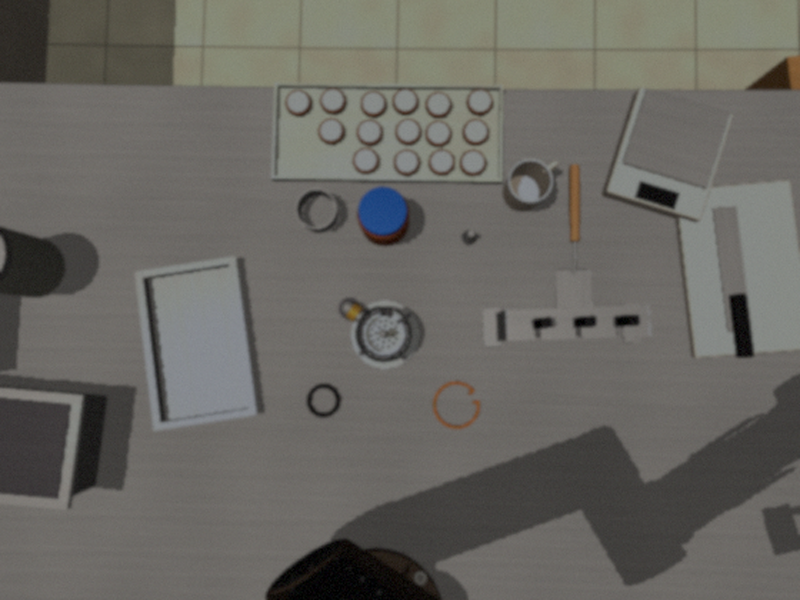

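View pics/side0.png

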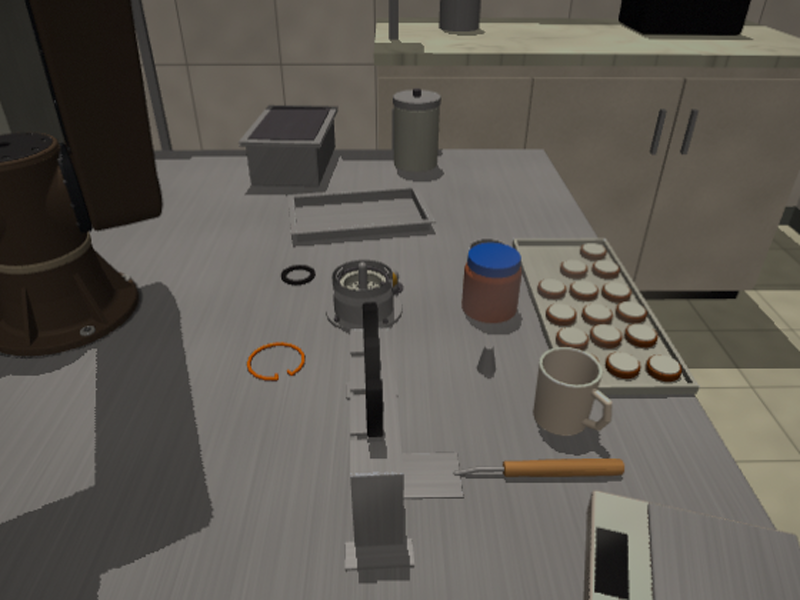

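```bash
python3 - <<'E'
from h import *
s=np.load('pics/side0.npy');t=np.load('pics/top0.npy')
a=cv2.resize(s[205:315,235:295],None,fx=5.4,fy=5.4,interpolation=cv2.INTER_CUBIC) # 324x594
b=cv2.resize(t[205:265,230:305],None,fx=5,fy=5,interpolation=cv2.INTER_CUBIC) #375x300
d=cv2.resize(t[205:245,330:465],None,fx=3.3,fy=7,interpolation=cv2.INTER_CUBIC)
C=np.zeros((600,800,3),np.uint8)
C[:a.shape[0],:a.shape[1]]=a;C[:300,330:705]=b;C[305:305+d.shape[0],330:330+d.shape[1]]=d[:,:470]
C=np.clip(C.astype(float)*1.7,0,255).astype(np.uint8)
save(C,'comp.png')
T=cam('top');k=.7
for n,u,v,z in [('pot',384,334,.067),('pipe',350,308,.02),('t1',543,323,.181),('t2',585,321,.181),('t3',627,320,.181),
 ('rackTL',485,310,.112),('rackBL',485,345,.112),('rackBR',650,339,.112),('tray1',137,272,.024),('tray2',236,258,.024),('tray3',257,413,.024),('tray4',154,430,.024)]:
    print(n,np.round(atz(T,u*k,v*k,z),3))
E
```

```text
pot [ 0.487 -0.006  0.067]
pipe [0.533 0.057 0.02 ]
t1 [ 0.507 -0.249  0.181]
t2 [ 0.511 -0.312  0.181]
t3 [ 0.514 -0.374  0.181]
rackTL [ 0.528 -0.171  0.112]
rackBL [ 0.472 -0.172  0.112]
rackBR [ 0.487 -0.434  0.112]
tray1 [0.59  0.44  0.024]
tray2 [0.618 0.264 0.024]
tray3 [0.345 0.216 0.024]
tray4 [0.312 0.395 0.024]
```

View pics/comp.png

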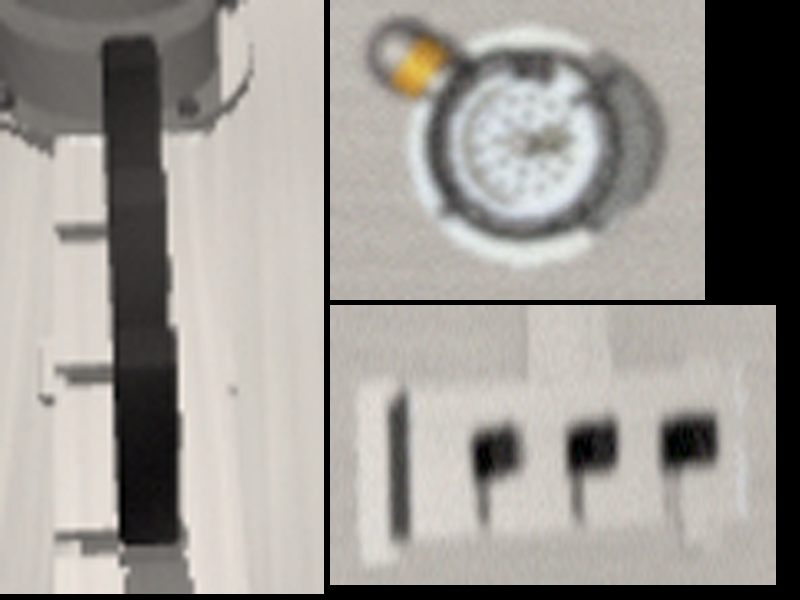

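```bash
python3 -m crank '[{"dx":0.035,"dy":0.02,"dz":0.01,"twist":-5,"grip":-0.2},{"dx":0.05,"dy":0.058,"dz":0.02,"twist":-9,"grip":-0.2},{"dx":0.065,"dy":0.096,"dz":0.02,"twist":-11.5,"grip":-0.2},{"dx":0.08,"dy":0.134,"dz":0.02,"twist":-11.5,"grip":-0.2},{"dx":0.095,"dy":0.17,"dz":0.02,"twist":-11.5,"grip":-0.2}]' 20
python3 -m crank '[{"dx":0.02,"dy":0.036,"dz":-0.005,"twist":0,"grip":-0.2},{"dx":0.04,"dy":0.072,"dz":-0.01,"twist":0,"grip":-0.2},{"dx":0.06,"dy":0.108,"dz":-0.015,"twist":0,"grip":-0.2},{"dx":0.08,"dy":0.144,"dz":-0.02,"twist":0,"grip":-0.2},{"dx":0.09,"dy":0.17,"dz":-0.02,"twist":0,"grip":-0.2}]'
python3 - <<'E'
from h import *
st=arm.get_state();print(st['eef_pos'],st['ee_rot'],st['width'])
st=arm.get_state();f=arm.grab_frame('wrist');np.save('pics/w1.npy',f);np.save('pics/w1s.npy',np.r_[st['eef_pos'],st['ee_rot']])
f=np.clip(f*1.5,0,255).astype(np.uint8)
save(cv2.resize(f,(800,600),interpolation=cv2.INTER_CUBIC),'w1.png')
E
```

```text
t: 0.52
eef_pos: [0.2659, -0.481, 0.2249]
ee_rot: [3.141, -0.0, -3.087]
force: [0.8, 0.1, 1.0]
width: 0.06
gripper_force: 0.0
t: 0.93
eef_pos: [0.3563, -0.3102, 0.2044]
ee_rot: [3.141, -0.001, -3.086]
force: [-0.1, 0.8, -0.6]
width: 0.0359
gripper_force: 0.0
[ 0.35634848 -0.3102353   0.20437965] [ 3.14059238e+00 -6.90395186e-04 -3.08576587e+00] 0.03590088484658287
```

View pics/w1.png

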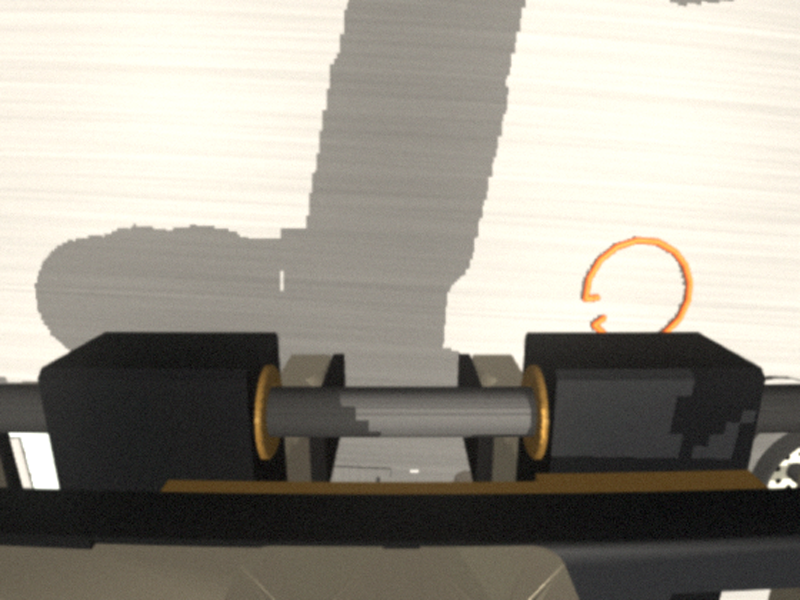

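```bash
python3 - <<'E'
from h import *
s=np.load('pics/w1s.npy');W=cam('wrist',dict(eef_pos=s[:3],ee_rot=s[3:]))
for p in [(282,272),(282,290),(415,470)]: print(np.round(atz(W,p[0]*.7,p[1]*.7,.033),3))
S=cam('side')
for p in [(43,350),(43,400),(47,399),(232,390)]: print('side',np.round(atz(S,235+p[0]/5.4,205+p[1]/5.4,.033),3),np.round(atz(S,235+p[0]/5.4,205+p[1]/5.4,.0),3))
print('tri',tri(ray(W,282*.7,290*.7),ray(S,235+43/5.4,205+395/5.4)))
# predicted side pixels for tips -x from each tool
for x,y in [(.507,-.249),(.511,-.312),(.514,-.374)]:
  for dx,dy in [(0,0),(-.016,0),(.016,0),(0,.016),(0,-.016)]:
    p=proj(S,[x+dx,y+dy,.033]);print(np.round(((p-[235,205])*5.4)))
E
```

```text
[ 0.362 -0.39   0.033]
[ 0.374 -0.39   0.033]
[ 0.506 -0.292  0.033]
side [ 0.477 -0.223  0.033] [ 0.474 -0.186  0.   ]
side [ 0.479 -0.247  0.033] [ 0.475 -0.212  0.   ]
side [ 0.48  -0.247  0.033] [ 0.477 -0.212  0.   ]
side [ 0.542 -0.243  0.033] [ 0.543 -0.208  0.   ]
tri [ 0.42305069 -0.35831425  0.1121348 ]
[128. 403.]
[ 80. 403.]
[176. 403.]
[129. 370.]
[127. 437.]
[136. 544.]
[ 85. 545.]
[187. 544.]
[137. 506.]
[135. 583.]
[142. 705.]
[ 87. 705.]
[197. 704.]
[143. 661.]
[141. 750.]
```

```bash
python3 -m crank '[{"dx":-0.013,"dy":0.02,"dz":-0.02,"twist":7.1,"grip":-0.2},{"dx":-0.026,"dy":0.04,"dz":-0.04,"twist":14.2,"grip":-0.2},{"dx":-0.026,"dy":0.04,"dz":-0.06,"twist":21.3,"grip":-0.2},{"dx":-0.026,"dy":0.04,"dz":-0.08,"twist":28.4,"grip":-0.2},{"dx":-0.026,"dy":0.04,"dz":-0.085,"twist":35.5,"grip":-0.2}]'
python3 -m crank '[{"twist":7.1,"grip":-0.2},{"twist":14.2,"grip":-0.2},{"twist":21.3,"grip":-0.2},{"twist":28.4,"grip":-0.2},{"twist":35.5,"grip":-0.2}]'
python3 -m crank '[{"twist":7.1,"grip":-0.2},{"twist":14.2,"grip":-0.2},{"twist":15.8,"grip":-0.2},{"twist":15.8,"grip":-0.2},{"twist":15.8,"grip":-0.2}]'
python3 - <<'E'
from h import *
st=arm.get_state();print(st['q'])
f=arm.grab_frame('wrist');np.save('pics/w2.npy',f);np.save('pics/w2s.npy',np.r_[st['eef_pos'],st['ee_rot']])
f=np.clip(f*1.5,0,255).astype(np.uint8)
save(cv2.resize(f,(800,600),interpolation=cv2.INTER_CUBIC),'w2.png')
E
```

```text
t: 1.4
eef_pos: [0.3278, -0.2719, 0.1178]
ee_rot: [3.138, -0.001, -2.461]
force: [-0.9, -0.5, -0.2]
width: 0.0348
gripper_force: 0.0
[-0.22618459  0.02453549 -0.63213747 -0.00110645 -0.91757997 -0.66288579]invalid input at $[0]: expected keys dx, dy, dz, twist, grip
invalid input at $[0]: expected keys dx, dy, dz, twist, grip
```

View pics/w2.png

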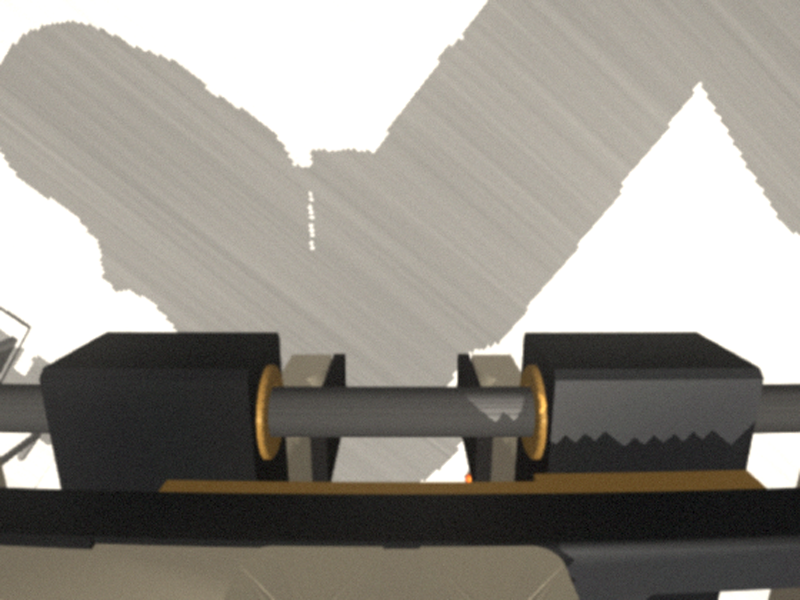

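```bash
python3 - <<'E'
from h import *
def pr(tcp,yaw):
    W=cam('wrist',dict(eef_pos=tcp,ee_rot=[np.pi,0,np.radians(yaw)]))
    print(tcp,yaw,[[np.round(proj(W,[x,y,z])/.7).astype(int).tolist() for z in (.033,.112,.181)] for x,y in [(.507,-.249),(.511,-.312),(.514,-.374)]])
pr([.328,-.272,.118],-90);pr([.34,-.25,.16],-90);pr([.33,-.25,.2],-90);pr([.36,-.25,.22],-90);pr([.36,-.25,.22],-80)
E
```

```text
[0.328, -0.272, 0.118] -90 [[[67, 343], [-48, 406], [-225, 505]], [[42, 225], [-92, 248], [-302, 289]], [[18, 97], [-130, 72], [-349, 45]]]
[0.34, -0.25, 0.16] -90 [[[122, 286], [37, 323], [-91, 380]], [[103, 179], [6, 183], [-143, 191]], [[85, 64], [-21, 30], [-184, -18]]]
[0.33, -0.25, 0.2] -90 [[[138, 274], [68, 302], [-31, 343]], [[121, 178], [43, 181], [-70, 186]], [[106, 76], [21, 50], [-103, 15]]]
[0.36, -0.25, 0.22] -90 [[[193, 268], [140, 293], [67, 329]], [[179, 176], [120, 179], [36, 182]], [[166, 80], [102, 56], [9, 22]]]
[0.36, -0.25, 0.22] -80 [[[192, 232], [138, 248], [63, 272]], [[195, 138], [139, 129], [58, 117]], [[199, 39], [143, 2], [60, -50]]]
```

```bash
python3 -m crank '[{"dx":0,"dy":0.01,"dz":0.02,"twist":7.1,"grip":-0.2},{"dx":0,"dy":0.02,"dz":0.04,"twist":14.2,"grip":-0.2},{"dx":0,"dy":0.02,"dz":0.06,"twist":21.3,"grip":-0.2},{"dx":0,"dy":0.02,"dz":0.08,"twist":28.4,"grip":-0.2},{"dx":0,"dy":0.02,"dz":0.082,"twist":35.5,"grip":-0.2}]'
python3 -m crank '[{"dx":0,"dy":0,"dz":0,"twist":7.1,"grip":-0.2},{"dx":0,"dy":0,"dz":0,"twist":14.2,"grip":-0.2},{"dx":0,"dy":0,"dz":0,"twist":15.5,"grip":-0.2},{"dx":0,"dy":0,"dz":0,"twist":15.5,"grip":-0.2},{"dx":0,"dy":0,"dz":0,"twist":15.5,"grip":-0.2}]'
python3 - <<'E'
from h import *
st=arm.get_state();print(st['q'])
f=arm.grab_frame('wrist');np.save('pics/w3.npy',f);np.save('pics/w3s.npy',np.r_[st['eef_pos'],st['ee_rot']])
f=np.clip(f[:300,:200]*1.3,0,255).astype(np.uint8)
save(cv2.resize(f,None,fx=2,fy=2,interpolation=cv2.INTER_CUBIC),'w3.png')
E
```

```text
t: 1.87
eef_pos: [0.3316, -0.2538, 0.2064]
ee_rot: [-3.136, -0.001, -1.844]
force: [0.9, -0.5, 1.2]
width: 0.0354
gripper_force: 0.0
t: 2.28
eef_pos: [0.3297, -0.2531, 0.2024]
ee_rot: [3.142, 0.0, -1.582]
force: [-0.5, 0.1, 0.2]
width: 0.0351
gripper_force: 0.0
[-1.75039217e-01 -8.50949481e-02 -5.22883340e-01  4.32794048e-06
 -1.13306616e+00  1.63901793e-01]
```

View pics/w3.png

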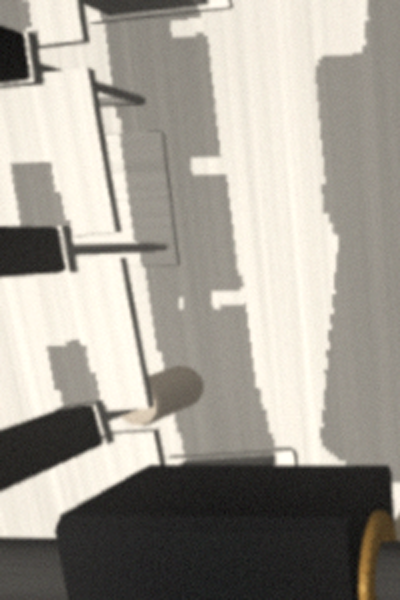

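```bash
python3 - <<'E'
from h import *
f=np.load('pics/w3.npy').mean(2).astype(int)
for r in range(32,58): print(r,' '.join('%3d'%v for v in f[r,40:80]))
print()
for r in range(114,134): print(r,' '.join('%3d'%v for v in f[r,52:92]))
s=np.load('pics/w3s.npy');W=cam('wrist',dict(eef_pos=s[:3],ee_rot=s[3:]))
for x,y in [(.511,-.312),(.514,-.374)]:
  print([np.round(proj(W,[x+a,y+b,z])).tolist() for a,b,z in [(0,0,.112),(0,0,.032),(.016,0,.035),(-.016,0,.035),(0,.016,.035),(0,-.016,.035)]])
E
```

```text
32 183 181 179 173 173 176 177 178 177 176 172 172 175 174 151 121 108 107 104 104 107 107 108 111 111 108 104 107 108 107 108 106 107 106 105 108 107 108 108 107
33 184 185 179 166 158 161 173 174 175 173 173 173 175 178 164 132 113 105 104 107 105 106 108 110 114 112 107 111 111 106 105 105 107 106 107 106 107 109 109 110
34 184 187 180 158 121 124 147 166 173 176 174 173 175 178 169 134 113 106 104 105 105 104 108 108 113 112 105 108 109 108 105 106 109 106 103 104 104 107 110 108
35 187 185 183 158 107  82  96 140 168 174 175 174 174 177 168 132 109 107 104 105 108 107 106 108 112 111 108 105 111 108 108 105 106 106 109 106 106 107 111 108
36 186 187 185 168 111  70  78 128 167 175 175 174 174 177 169 129 107 105 108 105 105 107 108 112 111 112 109 105 109 107 106 107 107 107 106 104 106 108 109 107
37 186 188 189 173 121  72  72 118 164 174 175 174 172 176 171 134 109 105 105 104 107 103 110 108 110 110 107 107 106 109 107 103 107 106 104 106 105 108 110 107
38 187 186 188 178 129  76  68 110 158 173 175 172 173 174 172 150 118 104 107 103 107 105 110 112 112 109 111 106 107 108
[... 5895 characters left out ...]
115 114 113 112  97  90 107 117
131 191 192 196 193 192 191 192 182 149  92  82 130 174 186 187 188 184 180 155 127 115 115 112 114 112 112 110 112 112 113 112 113 111 111 112 109  98  90 108 113
132 192 193 194 196 192 192 193 187 158  99  78 114 161 180 184 184 182 181 165 133 112 110 105 111 108 109 107 106 106 103 105 103 101 103 103 104 102  97 111 117
133 189 190 192 194 192 189 190 187 165 111  76 106 155 180 185 183 182 179 173 153 126 113 108 111 108 112 108 109 108 106 105 107 106 108 108 106 108 109 116 115
[[32.0, 135.0], [86.0, 131.0], [68.0, 131.0], [102.0, 130.0], [87.0, 148.0], [83.0, 113.0]]
[[16.0, 45.0], [75.0, 61.0], [56.0, 61.0], [91.0, 60.0], [76.0, 79.0], [71.0, 42.0]]
```

```bash
cat > fit.py <<'E'
from h import *
from scipy.optimize import least_squares
T=cam('top');s=np.load('pics/w3s.npy');W=cam('wrist',dict(eef_pos=s[:3],ee_rot=s[3:]));S=cam('side')
t=np.load('pics/top0.npy').mean(2)
def cross(p,lev):
    i=[k for k in range(len(p)-1) if (p[k]-lev)*(p[k+1]-lev)<=0]
    return i[0]+(lev-p[i[0]])/(p[i[0]+1]-p[i[0]])
E=[]
for c in (384,413,443):
    reg=t[218:234,c-8:c+9]; 
    rows=reg[:, 6:11].mean(1); up=218+cross(rows,65)
    cols=t[224:228].mean(0); r=c+cross(cols[c:c+10],65)
    lo=218+len(rows)-1-cross(rows[::-1],65)
    E.append((r,up,lo))
print(np.round(E,1))
def wp(a,l,z):
    x,y,th=a;c,s_=np.cos(th),np.sin(th);return [x+c*l[0]-s_*l[1],y+s_*l[0]+c*l[1],z]
def res(a):
    o=[]
    for (r,up,lo),ly in zip(E,(65,0,-65)):
        o.append((proj(T,wp(a,(0,ly-8),.181))[0]-r)*2.3)
        o.append((proj(T,wp(a,(8,ly),.181))[1]-up)*2.3)
    for ly,u,v in [(0,60,123.8),(0,80,123.5),(-65,55,44.4),(-65,65,47.6)]:
        p=proj(W,wp(a,(0,ly),.112));q=proj(W,wp(a,(0,ly),.032));f=(u-p[0])/(q[0]-p[0])
        o.append(p[1]+f*(q[1]-p[1])-v)
    p=proj(W,wp(a,(0,-65),.032));o+=[p[0]-70.5]
    return o
if __name__=='__main__':
    k=least_squares(res,[.511,-.315,.05],loss='soft_l1');a=k.x
    print(a[:2],np.degrees(a[2]),np.round(k.fun,1))
    for ly in (65,0,-65): print(np.round(wp(a,(0,ly),0),4))
E
python3 fit.py
```

```text
[[386.6 222.3 228.2]
 [416.4 221.2 227.9]
 [446.5 220.4 227.2]]
[ 0.33005131 -0.71589738] 74.70243189534202 [ 6.041390e+04 -2.610906e+05  3.417900e+03 -2.977200e+03  1.907330e+04
 -5.286710e+04  6.300000e+00 -3.810000e+01  5.875000e+02  5.870000e+02
 -9.902410e+04]
[-62.3669  16.4332   0.    ]
[ 0.3301 -0.7159  0.    ]
[ 63.027 -17.865   0.   ]
```

Units: local values in mm; fix.

```bash
sed -i 's/x,y,th=a;/x,y,th=a;l=(l[0]*.001,l[1]*.001);/' fit.py; python3 fit.py
```

```text
[[386.6 222.3 228.2]
 [416.4 221.2 227.9]
 [446.5 220.4 227.2]]
[ 0.5108397  -0.31862706] 3.8084029283361933 [-1.7  0.3  0.3 -0.5  2.  -1.8  0.4  0.  -0.1 -0.2  2.3]
[ 0.5065 -0.2538  0.    ]
[ 0.5108 -0.3186  0.    ]
[ 0.5152 -0.3835  0.    ]
```

```bash
python3 -m crank '[{"dx":0.02,"dy":-0.01,"dz":0.03,"twist":-7.1,"grip":-0.2},{"dx":0.04,"dy":-0.02,"dz":0.048,"twist":-14.2,"grip":-0.2},{"dx":0.06,"dy":-0.03,"dz":0.048,"twist":-21.3,"grip":-0.2},{"dx":0.08,"dy":-0.04,"dz":0.048,"twist":-28.4,"grip":-0.2},{"dx":0.1,"dy":-0.05,"dz":0.048,"twist":-35.5,"grip":-0.2}]'
python3 -m crank '[{"dx":0.03,"dy":-0.015,"dz":0,"twist":-7.1,"grip":-0.2},{"dx":0.06,"dy":-0.03,"dz":0,"twist":-14.2,"grip":-0.2},{"dx":0.09,"dy":-0.045,"dz":0,"twist":-21.3,"grip":-0.2},{"dx":0.12,"dy":-0.06,"dz":0,"twist":-28.4,"grip":-0.2},{"dx":0.15,"dy":-0.08,"dz":0,"twist":-35.5,"grip":-0.2}]'
python3 -m crank '[{"dx":0,"dy":0,"dz":0,"twist":-7.1,"grip":-0.2},{"dx":0,"dy":0,"dz":0,"twist":-14.6,"grip":-0.2},{"dx":0,"dy":0,"dz":0,"twist":-14.6,"grip":-0.2},{"dx":0,"dy":0,"dz":0,"twist":-14.6,"grip":-0.2},{"dx":0,"dy":0,"dz":0,"twist":-14.6,"grip":-0.2}]'
python3 - <<'E'
from h import *
st=arm.get_state();f=arm.grab_frame('wrist');np.save('pics/w4.npy',f);np.save('pics/w4s.npy',np.r_[st['eef_pos'],st['ee_rot']])
W=cam('wrist',st)
p0=proj(W,[.5152,-.3835,.181]);p1=proj(W,[.5108,-.3186,.181]);print(p0,p1)
g=f.mean(2);m=(g<60).astype(np.uint8);n,l,s,c=cv2.connectedComponentsWithStats(m)
for i in range(1,n):
    if s[i,4]>80: print(s[i],c[i],np.round(atz(W,*c[i],.181),4))
l0=l[int(round(p0[1])),int(round(p0[0]))];print(l0)
E
```

```text
t: 2.75
eef_pos: [0.4308, -0.3036, 0.2506]
ee_rot: [-3.141, 0.0, -2.206]
force: [-0.3, 0.5, -0.0]
width: 0.0351
gripper_force: 0.0
t: 3.17
eef_pos: [0.5811, -0.3834, 0.2499]
ee_rot: [3.141, -0.0, -2.825]
force: [0.1, -0.5, -0.3]
width: 0.0351
gripper_force: 0.0
t: 3.58
eef_pos: [0.5796, -0.383, 0.2505]
ee_rot: [-3.142, 0.0, -3.068]
force: [1.5, 0.1, -0.2]
width: 0.0352
gripper_force: 0.0
[287.66257378 119.93919116] [387.27916818 120.9513705 ]
[  44   55   40  106 2707] [ 63.48873291 107.27262652] [ 0.5166 -0.5311  0.181 ]
[275 112  24  25 557] [286.65529623 124.46140036] [ 0.5181 -0.3839  0.181 ]
[355 115  43  25 914] [376.75492341 126.6214442 ] [ 0.515 -0.325  0.181]
[ 434  119   58   23 1036] [461.08590734 129.92084942] [ 0.5124 -0.2685  0.181 ]
[    0   231   560   189 72571] [293.26704882 322.98645464] [ 0.6615 -0.3679  0.181 ]
3
```

```bash
python3 -m crank '[{"dx":-0.031,"dy":-0.001,"dz":0,"twist":0,"grip":-0.2},{"dx":-0.0617,"dy":-0.001,"dz":0,"twist":0,"grip":-0.2},{"dx":-0.0617,"dy":-0.001,"dz":-0.038,"twist":0,"grip":-0.2},{"dx":-0.0617,"dy":-0.001,"dz":-0.076,"twist":0,"grip":-0.2},{"dx":-0.0617,"dy":-0.001,"dz":-0.115,"twist":0,"grip":-0.2}]'
python3 -m crank '[{"dx":0,"dy":0,"dz":0,"twist":0,"grip":-0.2},{"dx":0,"dy":0,"dz":0,"twist":0,"grip":-0.8},{"dx":0,"dy":0,"dz":0,"twist":0,"grip":-0.8},{"dx":0,"dy":0,"dz":0,"twist":0,"grip":-0.8},{"dx":0,"dy":0,"dz":0,"twist":0,"grip":-0.8}]' 35
python3 -m crank '[{"dx":0,"dy":0,"dz":0,"twist":0,"grip":-0.8},{"dx":0,"dy":0,"dz":0.003,"twist":0,"grip":-0.8},{"dx":0,"dy":0,"dz":0.006,"twist":0,"grip":-0.8},{"dx":0,"dy":0,"dz":0.006,"twist":0,"grip":-0.8},{"dx":0,"dy":0,"dz":0.006,"twist":0,"grip":-0.8}]'
```

```text
t: 4.05
eef_pos: [0.5181, -0.3842, 0.1365]
ee_rot: [-3.14, 0.004, -3.069]
force: [0.5, 0.2, -1.1]
width: 0.0351
gripper_force: 0.0
t: 4.47
eef_pos: [0.5197, -0.3847, 0.1383]
ee_rot: [-3.139, 0.004, -3.07]
force: [1.9, -0.5, 5.0]
width: 0.0157
gripper_force: 34.7
t: 4.88
eef_pos: [0.5181, -0.384, 0.1416]
ee_rot: [-3.142, 0.0, -3.071]
force: [-0.9, -0.0, -0.7]
width: 0.0162
gripper_force: 34.7
```

```bash
python3 -m crank '[{"dx":-0.015,"dy":-0.001,"dz":0.001,"twist":0,"grip":-0.8},{"dx":-0.035,"dy":-0.0023,"dz":0.002,"twist":0,"grip":-0.8},{"dx":-0.06,"dy":-0.004,"dz":0.002,"twist":0,"grip":-0.8},{"dx":-0.075,"dy":-0.004,"dz":0.03,"twist":0,"grip":-0.8},{"dx":-0.08,"dy":-0.004,"dz":0.065,"twist":0,"grip":-0.8}]'
python3 -m crank '[{"dx":0,"dy":0.01,"dz":0.025,"twist":7,"grip":-0.8},{"dx":-0.005,"dy":0.03,"dz":0.045,"twist":14,"grip":-0.8},{"dx":-0.01,"dy":0.055,"dz":0.05,"twist":21,"grip":-0.8},{"dx":-0.015,"dy":0.08,"dz":0.05,"twist":28,"grip":-0.8},{"dx":-0.02,"dy":0.105,"dz":0.05,"twist":35,"grip":-0.8}]'
python3 -m crank '[{"dx":0,"dy":0.03,"dz":0,"twist":7,"grip":-0.8},{"dx":0,"dy":0.06,"dz":0,"twist":14,"grip":-0.8},{"dx":0,"dy":0.09,"dz":0,"twist":21,"grip":-0.8},{"dx":0,"dy":0.12,"dz":0,"twist":28,"grip":-0.8},{"dx":0,"dy":0.15,"dz":0,"twist":35,"grip":-0.8}]'
python3 -m crank '[{"dx":0,"dy":0.03,"dz":0,"twist":7,"grip":-0.8},{"dx":0,"dy":0.06,"dz":0,"twist":14,"grip":-0.8},{"dx":0,"dy":0.09,"dz":0,"twist":21,"grip":-0.8},{"dx":0,"dy":0.12,"dz":0,"twist":28,"grip":-0.8},{"dx":0,"dy":0.127,"dz":0,"twist":35,"grip":-0.8}]'
python3 -m crank '[{"dx":0,"dy":0,"dz":0,"twist":7,"grip":-0.8},{"dx":0,"dy":0,"dz":0,"twist":14,"grip":-0.8},{"dx":0,"dy":0,"dz":0,"twist":21,"grip":-0.8},{"dx":0,"dy":0,"dz":0,"twist":28,"grip":-0.8},{"dx":0,"dy":0,"dz":0,"twist":35,"grip":-0.8}]'
```

```text
t: 5.3
eef_pos: [0.4339, -0.3867, 0.204]
ee_rot: [3.137, -0.006, -3.072]
force: [0.4, 0.1, -0.5]
width: 0.0154
gripper_force: 34.7
t: 5.72
eef_pos: [0.4177, -0.2822, 0.2567]
ee_rot: [-3.141, 0.001, -2.455]
force: [0.4, 1.3, -1.2]
width: 0.016
gripper_force: 34.7
t: 6.13
eef_pos: [0.4175, -0.1317, 0.2563]
ee_rot: [3.142, 0.0, -1.843]
force: [0.8, -0.1, -0.8]
width: 0.0161
gripper_force: 34.7
t: 6.55
eef_pos: [0.4179, -0.0032, 0.2564]
ee_rot: [-3.141, 0.001, -1.23]
force: [-0.5, 0.5, -0.0]
width: 0.0157
gripper_force: 34.7
t: 6.97
eef_pos: [0.4178, -0.006, 0.2562]
ee_rot: [3.141, 0.0, -0.621]
force: [-0.2, 0.4, -0.0]
width: 0.0159
gripper_force: 34.7
```

```bash
python3 -m crank '[{"dx":0,"dy":0,"dz":0,"twist":7,"grip":-0.8},{"dx":0,"dy":0,"dz":0,"twist":14,"grip":-0.8},{"dx":0,"dy":0,"dz":0,"twist":21,"grip":-0.8},{"dx":0,"dy":0,"dz":0,"twist":28,"grip":-0.8},{"dx":0,"dy":0,"dz":0,"twist":29,"grip":-0.8}]'
python3 - <<'E'
from h import *
for n in (1,2):
  arm.grab_frame('top')
st=arm.get_state();f=arm.grab_frame('wrist');np.save('pics/w5.npy',f);np.save('pics/w5s.npy',np.r_[st['eef_pos'],st['ee_rot']])
print(st['eef_pos'],st['ee_rot'])
W=cam('wrist',st)
print([np.round(proj(W,p)) for p in ([.487,-.006,.067],[.532,-.011,.05],[.487,-.006,.09])])
f=f[:280];save(cv2.resize(np.clip(f*1.3,0,255).astype(np.uint8)[:,80:480],(800,560),interpolation=cv2.INTER_CUBIC),'w5.png')
E
```

```text
t: 7.38
eef_pos: [0.4178, -0.0061, 0.2562]
ee_rot: [3.142, 0.0, -0.116]
force: [-0.1, 0.6, -1.0]
width: 0.0158
gripper_force: 34.7
[ 0.41790435 -0.00608217  0.25626924] [ 3.14150884e+00  2.11101737e-04 -1.24227942e-01]
[array([271., 117.]), array([271.,  70.]), array([271., 117.])]
```

View pics/w5.png

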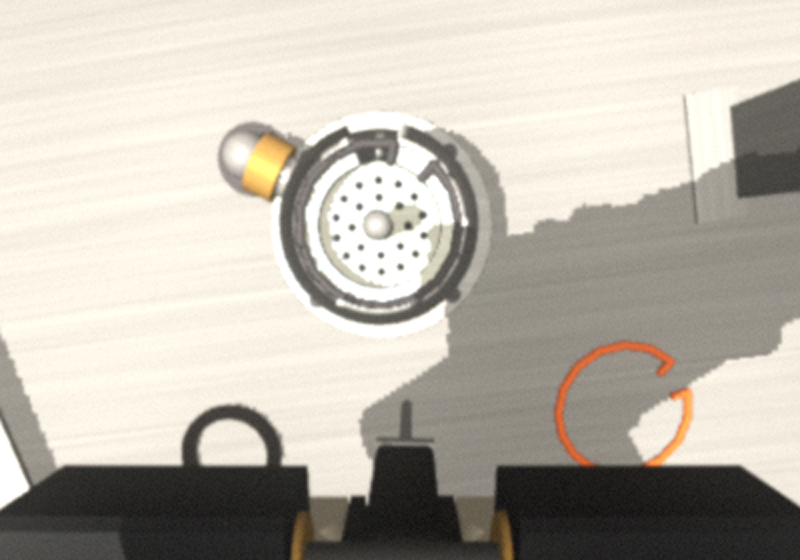

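```bash
python3 - <<'E'
from h import *
s=np.load('pics/w5s.npy');W=cam('wrist',dict(eef_pos=s[:3],ee_rot=s[3:]))
w=lambda u,v,z:np.round(atz(W,80+u/2,v/2,z)*1000,1)
print('stud',w(377,225,.085))
print('slot L/R',w(347,129,.067),w(404,127,.067))
print('bend',w(396,141,.0575),w(390,158,.0575),'end2',w(430,168,.0575),w(438,174,.0575))
print('pipe',w(245,155,.03))
print('foot?',w(406,402,s[2]-.1035))
p=[s[0],s[1]];y=s[5]
for l in ([0,0,-.1035],[-.016,0,-.1005],[.016,0,-.1005],[0,0,-.0235]):
    q=proj(W,np.r_[p[0]+np.cos(y)*l[0],p[1]+np.sin(y)*l[0],s[2]+l[2]]);print(np.round([(q[0]-80)*2,q[1]*2]))
f=np.load('pics/w5.npy').mean(2)
# flange outer edge: radial rays from approx centre, z .006
c0=np.array([.487,-.004]);pts=[]
for a in np.radians(np.r_[0:40:5,90:300:5]):
    rr=np.arange(.052,.072,.0005)
    v=[]
    for r in rr:
        q=proj(W,[c0[0]+r*np.cos(a),c0[1]+r*np.sin(a),.006]);v.append(cv2.getRectSubPix(f.astype(np.float32),(1,1),(float(q[0]),float(q[1])))[0,0])
    g=np.gradient(np.array(v));k=np.argmin(g)
    if g[k]<-1.5: pts.append(c0+rr[k]*np.array([np.cos(a),np.sin(a)]))
pts=np.array(pts)
from scipy.optimize import least_squares
k=least_squares(lambda p:np.hypot(*(pts-p[:2]).T)-.062,c0,loss='soft_l1',f_scale=.001);print(len(pts),k.x,np.round(k.fun*1000,1))
# dark wall outer edge at rim z .067, r 48
pts=[]
for a in np.radians(np.r_[100:260:5]):
    rr=np.arange(.042,.056,.0005);v=[]
    for r in rr:
        q=proj(W,[c0[0]+r*np.cos(a),c0[1]+r*np.sin(a),.067]);v.append(cv2.getRectSubPix(f.astype(np.float32),(1,1),(float(q[0]),float(q[1])))[0,0])
    g=np.gradient(np.array(v));i=np.argmax(g);pts.append(c0+rr[i]*np.array([np.cos(a),np.sin(a)]))
pts=np.array(pts);k=least_squares(lambda p:np.hypot(*(pts-p[:2]).T)-p[2],[*c0,.048],loss='soft_l1',f_scale=.001);print('rim',k.x)
E
```

```text
stud [491.   -4.2  85. ]
slot L/R [536.5   4.5  67. ] [534. -22.  67.]
bend [529.4 -17.6  57.5] [522.  -13.7  57.5] end2 [515.  -32.4  57.5] [511.7 -35.9  57.5]
pipe [536.   60.7  30. ]
foot? [422.2  -8.6 152.8]
[401. 413.]
[401. 455.]
[401. 374.]
[400. 478.]
50 [ 0.4917676  -0.00377054] [ -0.8  -0.8  -1.2 -10.7 -11.5 -11.4 -11.7 -12.   -0.   -0.6  -1.2  -0.3
  -0.9  -1.   -0.2  -0.3  -0.5  -0.2  -0.9  -0.2  -0.4  -0.7  -0.1  -0.4
   0.2   0.2  -0.2  -0.7  -0.8  -0.3  -0.4   9.4   3.3  -4.9  -0.6  -0.4
  -0.2  -1.   -1.3  -1.1  -0.5   0.1  -0.8  -0.2  -0.6  -1.   -0.4  -1.3
  -0.7  -0.6]
rim [ 0.49197046 -0.00415703  0.04820438]
```

```bash
python3 -m crank '[{"dx":0.03,"dy":0,"dz":0.01,"twist":1,"grip":-0.8},{"dx":0.07,"dy":-0.001,"dz":0.01,"twist":1,"grip":-0.8},{"dx":0.11,"dy":-0.002,"dz":0.01,"twist":1,"grip":-0.8},{"dx":0.151,"dy":-0.002,"dz":0.01,"twist":1,"grip":-0.8},{"dx":0.151,"dy":-0.002,"dz":0,"twist":1,"grip":-0.8}]'
python3 -m crank '[{"dx":0,"dy":0,"dz":-0.03,"twist":0,"grip":-0.8},{"dx":0,"dy":0,"dz":-0.06,"twist":0,"grip":-0.8},{"dx":0,"dy":0,"dz":-0.09,"twist":0,"grip":-0.8},{"dx":0,"dy":0,"dz":-0.1058,"twist":0,"grip":-0.8},{"dx":0,"dy":0,"dz":-0.1058,"twist":0,"grip":-0.8}]'
python3 - <<'E'
from h import *
f=arm.grab_frame('side');np.save('pics/s2.npy',f);S=cam('side')
a=np.array([.492,-.004,.06])
p=proj(S,a);print(p, arm.get_state()['eef_pos'])
x,y=int(p[0]),int(p[1])
c=f[y-50:y+40,x-40:x+80];save(cv2.resize(np.clip(c*1.3,0,255).astype(np.uint8),None,fx=6.5,fy=6.5,interpolation=cv2.INTER_CUBIC),'s2.png')
print(x-40,y-50)
E
```

```text
t: 7.95
eef_pos: [0.5756, -0.008, 0.2552]
ee_rot: [3.14, -0.001, -0.108]
force: [1.0, 0.5, 0.1]
width: 0.0157
gripper_force: 34.7
t: 8.37
eef_pos: [0.5663, -0.0086, 0.1462]
ee_rot: [3.139, 0.007, -0.107]
force: [-0.1, -1.0, -0.7]
width: 0.0161
gripper_force: 34.7
[254.279135   194.96753911] [ 0.56784872 -0.00840028  0.14881531]
214 144
```

View pics/s2.png

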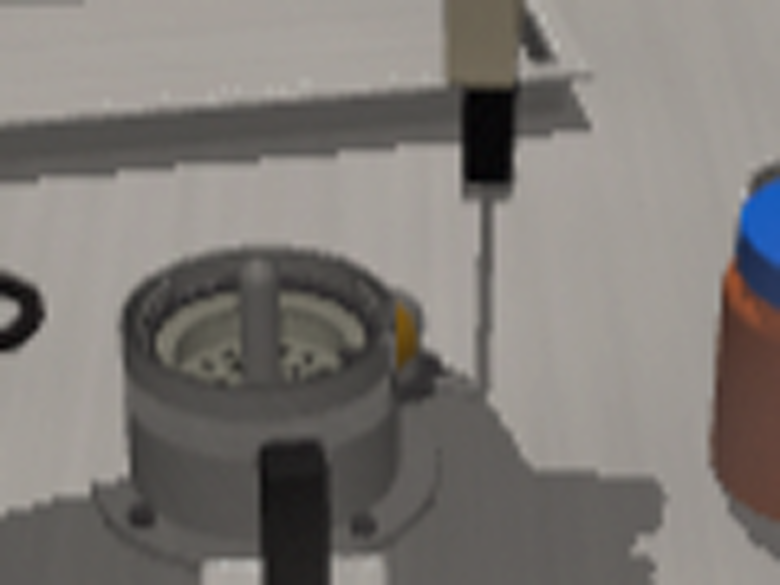

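```bash
python3 - <<'E'
from h import *
S=cam('side');st=arm.get_state();print(st['eef_pos'])
px=lambda u,v:(214+u/6.5,144+v/6.5)
def aty(u,v,y):
    o,r=ray(S,*px(u,v));return np.round(1000*(o+r*(y-o[1])/r[1]),1)
print('foot',aty(484,392,-.0084),'ferrule bottom',aty(487,190,-.0084),aty(463,90,-.0084),aty(515,90,-.0084))
print('stud',aty(258,262,-.003),aty(260,375,-.003))
print('rim L/R',aty(122,315,-.003),aty(398,315,-.003), 'flange',aty(92,500,-.003),aty(438,455,-.003))
E
```

```text
[ 0.56784872 -0.00840028  0.14881531]
foot [569.2  -8.4  37.2] ferrule bottom [568.9  -8.4 117.9] [560.4  -8.4 155.2] [577.4  -8.4 155.1]
stud [491.4  -3.   87.3] [490.8  -3.   41.3]
rim L/R [443.9  -3.   66.3] [539.2  -3.   65.7] flange [428.7  -3.  -12. ] [553.5  -3.    6.8]
```

```bash
python3 -m crank '[{"dx":0,"dy":0,"dz":0.002,"twist":0,"grip":-0.8},{"dx":-0.008,"dy":0.001,"dz":0.002,"twist":0,"grip":-0.8},{"dx":-0.015,"dy":0.0015,"dz":0.002,"twist":0,"grip":-0.8},{"dx":-0.022,"dy":0.002,"dz":0.002,"twist":0,"grip":-0.8},{"dx":-0.029,"dy":0.003,"dz":0.002,"twist":0,"grip":-0.8}]'
python3 -m crank '[{"dx":0,"dy":0,"dz":0,"twist":0,"grip":-0.8},{"dx":0,"dy":0,"dz":0,"twist":0,"grip":-0.8},{"dx":0,"dy":0,"dz":0,"twist":0,"grip":-0.8},{"dx":0,"dy":0,"dz":0.001,"twist":0,"grip":-0.8},{"dx":0,"dy":0,"dz":0.002,"twist":0,"grip":-0.8}]'
```

```text
t: 8.83
eef_pos: [0.5394, -0.0049, 0.1535]
ee_rot: [-3.141, -0.001, -0.104]
force: [-0.2, 0.1, -0.4]
width: 0.0159
gripper_force: 34.7
t: 9.25
eef_pos: [0.5403, -0.005, 0.1545]
ee_rot: [3.141, 0.0, -0.104]
force: [0.0, 0.6, -1.0]
width: 0.0157
gripper_force: 34.7
```

```bash
python3 -m crank '[{"dx":0,"dy":0,"dz":0.001,"twist":0,"grip":-0.8},{"dx":0,"dy":0,"dz":0.002,"twist":0,"grip":-0.8},{"dx":0,"dy":0,"dz":0.003,"twist":0,"grip":-0.8},{"dx":0,"dy":0,"dz":0.004,"twist":0,"grip":-0.8},{"dx":0,"dy":0,"dz":0.004,"twist":0,"grip":-0.8}]'
python3 -m crank '[{"dx":0,"dy":0,"dz":0.001,"twist":0,"grip":-0.8},{"dx":0,"dy":0,"dz":0.002,"twist":0,"grip":-0.8},{"dx":0,"dy":0,"dz":0.003,"twist":0,"grip":-0.8},{"dx":0,"dy":0,"dz":0.003,"twist":0,"grip":-0.8},{"dx":0,"dy":0,"dz":0.003,"twist":0,"grip":-0.8}]'
```

```text
t: 9.67
eef_pos: [0.5402, -0.005, 0.1587]
ee_rot: [-3.142, -0.0, -0.104]
force: [-0.4, 0.0, -0.4]
width: 0.0161
gripper_force: 34.7
t: 10.08
eef_pos: [0.5399, -0.005, 0.1615]
ee_rot: [-3.142, 0.0, -0.104]
force: [0.1, -0.1, -1.3]
width: 0.0157
gripper_force: 34.7
```

```bash
python3 -m crank '[{"dx":0,"dy":0,"dz":0.001,"twist":0,"grip":-0.8},{"dx":0,"dy":0,"dz":0.002,"twist":0,"grip":-0.8},{"dx":0,"dy":0,"dz":0.003,"twist":0,"grip":-0.8},{"dx":0,"dy":0,"dz":0.003,"twist":0,"grip":-0.8},{"dx":0,"dy":0,"dz":0.003,"twist":0,"grip":-0.8}]'
python3 - <<'E'
from h import *
st=arm.get_state();print(st['force'],st['moment'],st['eef_pos'])
f=arm.grab_frame('side');np.save('pics/s3.npy',f);g=arm.grab_frame('wrist');np.save('pics/w6.npy',g);t=arm.grab_frame('top');np.save('pics/t6.npy',t)
a=f[170:215,225:295];A=cv2.resize(np.clip(a*1.3,0,255).astype(np.uint8),None,fx=8,fy=8,interpolation=cv2.INTER_CUBIC) #560x360
b=t[200:265,230:305];B=cv2.resize(np.clip(b*1.6,0,255).astype(np.uint8),(230,200))
g2=cv2.resize(np.clip(g*1.3,0,255).astype(np.uint8)[:230,120:440],(320,230))
C=np.zeros((600,800,3),np.uint8);C[:360,:560]=A;C[:200,565:795]=B;C[365:595,:320]=g2
save(C,'c6.png')
E
```

```text
t: 10.5
eef_pos: [0.5402, -0.005, 0.1647]
ee_rot: [-3.141, -0.0, -0.104]
force: [0.7, 0.3, -1.9]
width: 0.0156
gripper_force: 34.7
[ 0.65009598  0.27722871 -1.90060783] [-0.05042848  0.25078964 -0.00645037] [ 0.54021274 -0.00495973  0.16471269]
```

View pics/c6.png

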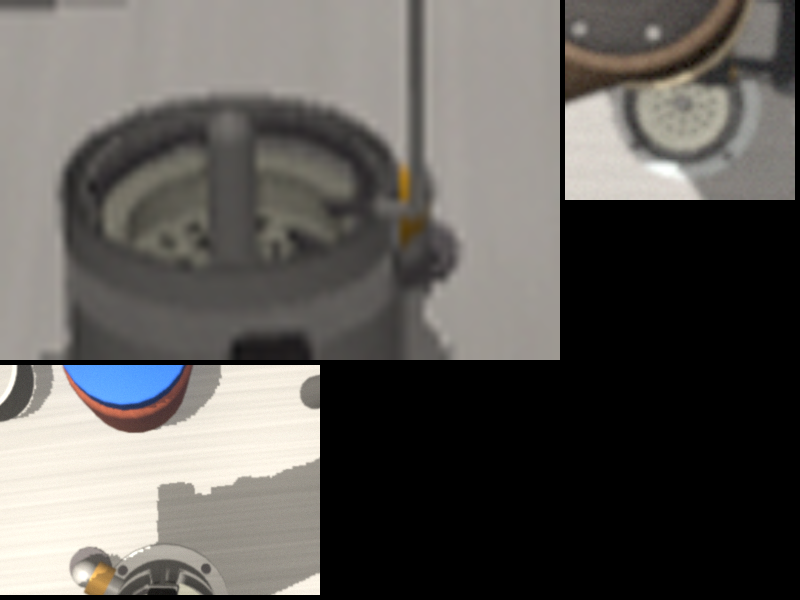

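```bash
python3 -m crank '[{"dx":0,"dy":0,"dz":0.001,"twist":0,"grip":-0.8},{"dx":0,"dy":0,"dz":0.002,"twist":0,"grip":-0.8},{"dx":0,"dy":0,"dz":0.003,"twist":0,"grip":-0.8},{"dx":0,"dy":0,"dz":0.003,"twist":0,"grip":-0.8},{"dx":0,"dy":0,"dz":0.003,"twist":0,"grip":-0.8}]'
python3 -m crank '[{"dx":0,"dy":0,"dz":0.001,"twist":0,"grip":-0.8},{"dx":0,"dy":0,"dz":0.002,"twist":0,"grip":-0.8},{"dx":0,"dy":0,"dz":0.003,"twist":0,"grip":-0.8},{"dx":0,"dy":0,"dz":0.003,"twist":0,"grip":-0.8},{"dx":0,"dy":0,"dz":0.003,"twist":0,"grip":-0.8}]'
```

```text
t: 11.07
eef_pos: [0.5402, -0.005, 0.1678]
ee_rot: [-3.142, -0.0, -0.104]
force: [0.1, 0.7, -0.2]
width: 0.0158
gripper_force: 34.7
t: 11.48
eef_pos: [0.5402, -0.005, 0.1707]
ee_rot: [-3.141, -0.0, -0.104]
force: [0.6, 0.0, 0.1]
width: 0.0157
gripper_force: 34.7
```

```bash
python3 - <<'E'
from h import *
f=arm.grab_frame('side');np.save('pics/s4.npy',f)
S=cam('side')
a=np.load('pics/s3.npy').mean(2).astype(int);b=f.mean(2).astype(int)
print('now rows 180-206, cols 228-285')
for r in range(178,206): print(r,' '.join('%3d'%v for v in b[r,230:284]))
print('diff>15')
for r in range(178,206): print(r,''.join('+' if v>12 else '-' if v<-12 else '.' for v in (b-a)[r,225:295]))
E
```

```text
now rows 180-206, cols 228-285
178 123 124 122 122 122 122 122 122 123 123 121 120 120 120 121 123 123 122 122 122 122 122 122 122 121 121 121 121 123 121 121 121 121 120 120 120 121 122 123 124 123 122 122 121 122 120  72  66 120 120 122 123 122 120
179 122 123 122 121 122 122 121 122 122 122 121 119 120 120 122 123 122 122 121 122 122 122 122 121 121 121 121 121 122 122 121 120 121 120 119 120 120 122 123 123 123 122 121 121 122 120  72  66 120 119 122 123 122 121
180 122 123 122 122 122 121 122 122 122 122 120 120 119 120 121 123 123 122 121 122 122 121 122 121 121 121 121 122 123 121 121 121 121 120 119 120 121 122 123 123 122 122 122 122 122 120  72  66 119 119 122 123 123 121
181 123 123 122 121 122 122 121 122 123 122 121 119 119 120 121 123 122 121 121 121 121 108 108 107 108 107 107 108 109 121 121 121 121 120 119 120 121 122 123 123 123 122 121 121 122 120  73  66 120 119 122 123 123 121
182 122 123 121 121 121 121 122 122 122 122 120 119 119 120 121 108  97  97  89  83  84  72  75  75  75  74  74  74  73  84  84  89  90 108 106 120 122 122 124 124 123 122 121 121 122 121  
[... 6498 characters left out ...]
+....---.................
197 ....................................----...+++........................
198 ....................................-----.............................
199 .............-..................----...-..............................
200 ................................----....+.............................
201 ...................-------..------....................................
202 .....................-..--...-...-....................................
203 ........................--............................................
204 ......................................................................
205 ......................................................................
```

```bash
python3 -m crank '[{"dx":0,"dy":0,"dz":0.0015,"twist":0,"grip":-0.8},{"dx":0,"dy":0,"dz":0.003,"twist":0,"grip":-0.8},{"dx":0,"dy":0,"dz":0.0045,"twist":0,"grip":-0.8},{"dx":0,"dy":0,"dz":0.006,"twist":0,"grip":-0.8},{"dx":0,"dy":0,"dz":0.0075,"twist":0,"grip":-0.8}]'
python3 -m crank '[{"dx":0,"dy":0,"dz":0.0015,"twist":0,"grip":-0.8},{"dx":0,"dy":0,"dz":0.003,"twist":0,"grip":-0.8},{"dx":0,"dy":0,"dz":0.0045,"twist":0,"grip":-0.8},{"dx":0,"dy":0,"dz":0.006,"twist":0,"grip":-0.8},{"dx":0,"dy":0,"dz":0.0075,"twist":0,"grip":-0.8}]'
python3 -m crank '[{"dx":0,"dy":0,"dz":0.002,"twist":0,"grip":-0.8},{"dx":0,"dy":0,"dz":0.006,"twist":0,"grip":-0.8},{"dx":0,"dy":0,"dz":0.01,"twist":0,"grip":-0.8},{"dx":0,"dy":0,"dz":0.014,"twist":0,"grip":-0.8},{"dx":0,"dy":0,"dz":0.018,"twist":0,"grip":-0.8}]'
python3 - <<'E'
from h import *
f=arm.grab_frame('side');np.save('pics/s5.npy',f)
S=cam('side');st=arm.get_state();print(proj(S,st['eef_pos']-[0,0,.1045]))
b=f.mean(2);t=np.load('pics/side0.npy').mean(2)
for r in range(160,206): print(r,''.join('#' if v<52 else '+' if v<75 else '.' for v in b[r,225:295]),'  ',''.join('#' if v<52 else '+' if v<75 else '.' for v in t[r,225:295]))
E
```

```text
t: 11.95
eef_pos: [0.5401, -0.005, 0.1783]
ee_rot: [-3.142, -0.0, -0.104]
force: [-0.2, -0.0, -0.5]
width: 0.0158
gripper_force: 34.7
t: 12.37
eef_pos: [0.5401, -0.005, 0.1857]
ee_rot: [-3.142, -0.0, -0.104]
force: [0.1, -0.1, -1.4]
width: 0.0158
gripper_force: 34.7
t: 12.78
eef_pos: [0.5401, -0.005, 0.2041]
ee_rot: [-3.142, -0.0, -0.104]
force: [-0.3, 0.5, -0.7]
width: 0.0161
gripper_force: 34.7
[275.85025147 179.47066006]
160 .........................+++++++++++++++++++++++++++++++++++++++++++++    .........................+++++++++++++++++++++++++++++++++++++++++++++
161 .............+++++++++++++++++++++++++++++++++++++++++++++++++++++++++    .............+++++++++++++++++++++++++++++++++++++++++++++++++++++++++
162 .+++++++++++++++++++++++++++++++++++++++++++++++++++++++++++++++++++++    .+++++++++++++++++++++++++++++++++++++++++++++++++++++++++++++++++++++
163 ++++++++++++++++++++++++++++++++++++++++++++++++++++++++++++++++++++++    ++++++++++++++++++++++++++++++++++++++++++++++++++++++++++++++++++++++
164 ++++++++++++++++++++++++++++++++++++++++++++++++++++++++++++++++++++++  
[... 5481 characters left out ...]
###+####+#+++##++.............    ........+##+++++++........++++++......++++++####+++++##++.............
202 .........+#++++++####++##+++#++########++++++##++######++.............    .........+#++++++++.........++++....+++++++++##++######++.............
203 .........+++++++++++++####+##+++#++++++++++++#+++#####+++.............    .........+++++++++++++++...++++++++++++++++++#+++#####+++.............
204 .........++++++++++++++++++++++++++++++++++++++++######+..............    .........++++++++++++++++++++++++++++++++++#++++++#####+..............
205 .........++++++++++++++++++++++++++++++++++++++++####+................    .........+++++++++++++++++++++++++++++++++++++++++###+................
```

```bash
python3 -m crank '[{"dx":0,"dy":0,"dz":0.03,"twist":-1,"grip":-0.8},{"dx":-0.03,"dy":0,"dz":0.052,"twist":-1,"grip":-0.8},{"dx":-0.065,"dy":0,"dz":0.052,"twist":-1,"grip":-0.8},{"dx":-0.1,"dy":0,"dz":0.052,"twist":-1,"grip":-0.8},{"dx":-0.1223,"dy":-0.001,"dz":0.052,"twist":-1,"grip":-0.8}]'
python3 -m crank '[{"dx":0,"dy":0,"dz":0,"twist":0,"grip":-0.8},{"dx":0,"dy":0,"dz":0,"twist":0,"grip":-0.8},{"dx":0,"dy":0,"dz":0,"twist":0,"grip":-0.8},{"dx":0,"dy":0,"dz":0,"twist":0,"grip":-0.8},{"dx":0,"dy":0,"dz":0,"twist":0,"grip":-0.8}]'
python3 - <<'E'
from h import *
st=arm.get_state();f=arm.grab_frame('wrist');np.save('pics/w7.npy',f);np.save('pics/w7s.npy',np.r_[st['eef_pos'],st['ee_rot']])
b=f.mean(2);t=np.load('pics/w5.npy').mean(2)
g=lambda v:'#' if v<50 else '+' if v<80 else '-' if v<120 else '.'
for r in range(55,118): print(r,''.join(map(g,b[r,222:318])),' ',''.join(map(g,t[r,222:318])))
E
```

```text
t: 13.25
eef_pos: [0.4152, -0.0064, 0.2558]
ee_rot: [-3.141, -0.0, -0.122]
force: [-0.9, 0.1, -0.5]
width: 0.0159
gripper_force: 34.7
t: 13.67
eef_pos: [0.4184, -0.006, 0.2553]
ee_rot: [3.141, 0.001, -0.122]
force: [-0.5, 1.3, -0.6]
width: 0.0156
gripper_force: 34.7
55 ................................................................................................   ................................................................................................
56 ................................................................................................   ................................................................................................
57 ................................................................................................   ................................................................................................
58 ................................................................................................   ................................................................................................
59 ..................................
[... 11021 characters left out ...]
+   ++++-------......................--.................---.....----..............-.....-++++--+++++
115 ++++-----...........................................---............................-++++-..-++++   ++++-------.........................................--........................-.....-++++--+++++
116 ++++-----...........................................--........................-....-++++-..-++++   ++++-------........................................---...............-..............-++++--+++++
117 ++++-----..........................................---...............---...........-++++-..-++++   ++++-------........................................--................++-............-+++---+++++
```

```bash
python3 - <<'E'
from h import *
f=arm.grab_frame('side');np.save('pics/s7.npy',f)
e=lambda a,k:cv2.resize(np.clip(a*k,0,255).astype(np.uint8),None,fx=5,fy=5,interpolation=cv2.INTER_CUBIC)
w7=np.load('pics/w7.npy')[58:168,218:324] #106 x110
w5=np.load('pics/w5.npy')[58:118,218:324]
s=f[172:215,228:295]; s0=np.load('pics/side0.npy')[172:215,228:280]
C=np.zeros((600,800,3),np.uint8)
C[:550,:530]=e(w7,1)
k=cv2.resize(np.clip(s*1.8,0,255).astype(np.uint8),(265,172),interpolation=cv2.INTER_CUBIC);C[:172,535:800]=k
k=cv2.resize(np.clip(s0*1.3,0,255).astype(np.uint8),(208,172),interpolation=cv2.INTER_CUBIC);C[180:352,535:743]=k
k=cv2.resize(w5,(265,150),interpolation=cv2.INTER_CUBIC);C[360:510,535:800]=k
save(C,'last.png')
E
```

```text
(no output)
```

View pics/last.png

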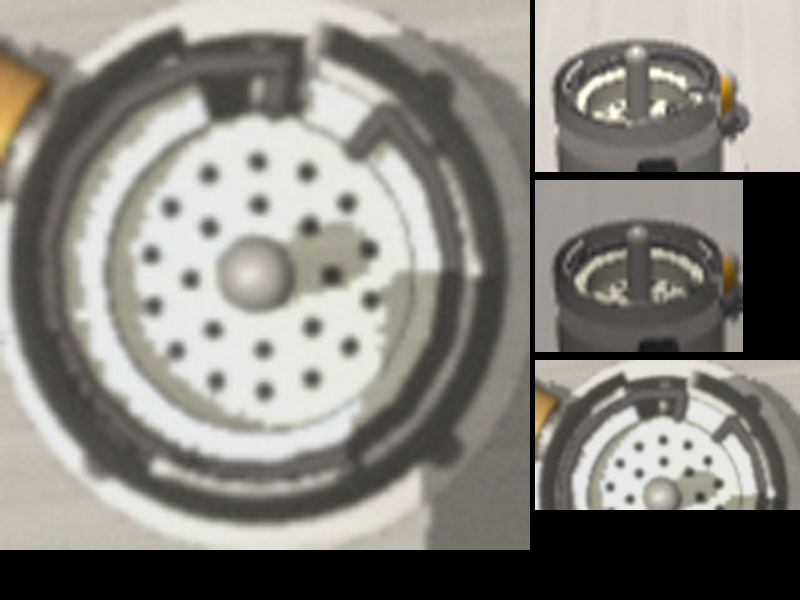

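```bash
python3 - <<'E'
from h import *
s=np.load('pics/w7s.npy');W=cam('wrist',dict(eef_pos=s[:3],ee_rot=s[3:]));print(s[:3])
for z in (.0575,.068): print(z,[np.round(atz(W,u,v,z)*1000,1) for u,v in ((277,69),(276,79),(264,70),(272,70),(292,79))])
st=arm.get_state();print(st['eef_pos'])
g=np.load('pics/w7.npy').mean(2).astype(int)
for r in range(60,84): print(r,' '.join('%3d'%v for v in g[r,244:286]))
E
```

```text
[ 0.41836587 -0.00595262  0.25528826]
0.0575 [array([531.2, -16.5,  57.5]), array([522.2, -14.4,  57.5]), array([531.8,  -4. ,  57.5]), array([530.8, -11.6,  57.5]), array([520.3, -29.7,  57.5])]
0.068 [array([529.9, -16.4,  68. ]), array([521.1, -14.4,  68. ]), array([530.5,  -4.3,  68. ]), array([529.6, -11.7,  68. ]), array([519.3, -29.2,  68. ])]
[ 0.41817295 -0.00603328  0.25515462]
60 181 183 178 177 183 200 212 215 220 222 225 224 224 225 225 225 225 225 224 226 225 225 225 225 225 226 224 224 225 225 225 224 225 224 224 223 223 223 222 223 223 224
61 185 187 189 201 210 220 223 224 225 222 225 225 225 226 226 226 226 226 225 225 225 226 226 226 227 225 224 224 224 225 225 225 224 223 226 221 220 216 212 214 217 221
62 200 209 214 222 225 224 223 217 211 203 215 225 226 226 225 225 226 226 225 224 226 225 225 224 225 224 224 224 223 223 223 224 223 224 223 223 215 202 186 180 191 201
63 218 223 225 225 220 214 200 176 153 150 189 217 227 227 227 226 227 225 226 224 222 218 216 217 215 214 214 215 216 215 218 219 221 222 223 221 210 185 161 139 132 132
64 225 225 222 210 188 16
[... 2694 characters left out ...]
 231 233 232 233
80  94 115 137 151 164 184 199 205 218 226 229 232 232 229 202 141  85  66  65  70  71  78  95 108 127 131 115 101  92  88  89  88  88  93 129 181 206 226 232 232 233 232
81 119 141 155 163 180 210 225 228 231 232 231 233 231 230 214 161 102  84  85  95 103 132 162 176 189 189 176 141 113 109 124 147 148 135 152 200 222 229 231 231 231 231
82 139 152 163 184 204 222 230 231 232 230 232 231 228 224 204 157 131 132 138 147 160 190 216 223 226 226 219 194 169 174 192 205 207 191 171 186 203 220 225 229 230 232
83 151 154 171 203 225 230 231 232 232 230 229 225 205 187 161 146 173 192 198 198 205 222 229 229 230 230 231 226 216 219 224 227 228 222 202 182 180 191 200 211 223 230
```

```bash
python3 -m crank '[{"dx":0.03,"dy":0,"dz":0.01,"twist":1,"grip":-0.8},{"dx":0.07,"dy":0.001,"dz":0.01,"twist":1,"grip":-0.8},{"dx":0.11,"dy":0.001,"dz":0.01,"twist":1,"grip":-0.8},{"dx":0.15,"dy":0.001,"dz":0.01,"twist":1,"grip":-0.8},{"dx":0.15,"dy":0.001,"dz":0,"twist":1,"grip":-0.8}]'
python3 -m crank '[{"dx":0,"dy":0,"dz":-0.03,"twist":0,"grip":-0.8},{"dx":0,"dy":0,"dz":-0.06,"twist":0,"grip":-0.8},{"dx":0,"dy":0,"dz":-0.09,"twist":0,"grip":-0.8},{"dx":0,"dy":0,"dz":-0.103,"twist":0,"grip":-0.8},{"dx":0,"dy":0,"dz":-0.103,"twist":0,"grip":-0.8}]'
python3 -m crank '[{"dx":0,"dy":0,"dz":0,"twist":0,"grip":-0.8},{"dx":-0.009,"dy":0.001,"dz":0,"twist":0,"grip":-0.8},{"dx":-0.018,"dy":0.002,"dz":0,"twist":0,"grip":-0.8},{"dx":-0.026,"dy":0.0025,"dz":0,"twist":0,"grip":-0.8},{"dx":-0.033,"dy":0.003,"dz":0,"twist":0,"grip":-0.8}]'
python3 -m crank '[{"dx":0,"dy":0,"dz":0,"twist":0,"grip":-0.8},{"dx":0,"dy":0,"dz":0,"twist":0,"grip":-0.8},{"dx":0,"dy":0,"dz":0.001,"twist":0,"grip":-0.8},{"dx":0,"dy":0,"dz":0.002,"twist":0,"grip":-0.8},{"dx":0,"dy":0,"dz":0.003,"twist":0,"grip":-0.8}]'
```

```text
t: 14.18
eef_pos: [0.5745, -0.0051, 0.254]
ee_rot: [3.14, -0.0, -0.104]
force: [0.5, 0.9, 0.3]
width: 0.0156
gripper_force: 34.7
t: 14.6
eef_pos: [0.5655, -0.0057, 0.148]
ee_rot: [3.139, 0.007, -0.105]
force: [-0.5, 0.3, 0.0]
width: 0.0158
gripper_force: 34.7
t: 15.02
eef_pos: [0.534, -0.0018, 0.1537]
ee_rot: [-3.141, -0.002, -0.104]
force: [0.6, -0.3, 0.3]
width: 0.0159
gripper_force: 34.7
t: 15.43
eef_pos: [0.5351, -0.002, 0.1556]
ee_rot: [3.142, -0.0, -0.104]
force: [-0.0, -0.3, -0.9]
width: 0.0155
gripper_force: 34.7
```

```bash
for i in 1 2; do python3 -m crank '[{"dx":0,"dy":0,"dz":0.001,"twist":0,"grip":-0.8},{"dx":0,"dy":0,"dz":0.002,"twist":0,"grip":-0.8},{"dx":0,"dy":0,"dz":0.003,"twist":0,"grip":-0.8},{"dx":0,"dy":0,"dz":0.004,"twist":0,"grip":-0.8},{"dx":0,"dy":0,"dz":0.005,"twist":0,"grip":-0.8}]' | egrep 'eef_pos|^force'; done
cat > d.py <<'E'
import sys
from h import *
f=arm.grab_frame('side');np.save('pics/%s.npy'%sys.argv[1],f)
S=cam('side');st=arm.get_state();print(st['eef_pos'],st['force'],st['moment'],proj(S,st['eef_pos']-[0,0,.1045])-[225,0])
b=f.mean(2);t=np.load('pics/%s.npy'%sys.argv[2]).mean(2)
g=lambda v:'#' if v<45 else '+' if v<70 else '-' if v<90 else '.'
r0,r1=int(sys.argv[3]),int(sys.argv[4])
for r in range(r0,r1): print(r,''.join(map(g,b[r,225:295])),' ',''.join(map(g,t[r,225:295])))
E
python3 d.py s8 s4 165 206
```

```text
eef_pos: [0.5348, -0.002, 0.1606]
force: [-0.2, -0.4, -0.9]
eef_pos: [0.5347, -0.002, 0.1657]
force: [-0.8, 0.2, -0.4]
[ 0.53487647 -0.00203347  0.16587008] [-0.06486149  1.20030229 -1.22657538] [-0.08385358  0.15849432 -0.03921078] [ 48.31148882 193.88653013]
165 +++++++++++++++++++++++++++++++++++++++++----++++++++++-------........   +++++++++++++++++++++++++++++++++++++++++-----+----++++-------........
166 +++++++++++++++++++++++++++++-++++++--+++-------++-...................   ++++++++++++++++++++++++++++++++++-+-++++---------.++.................
167 +++++++++++++++++++++----+-----++++---++-.......-+-...................   ++++++++++++++++++++-----+-+---+++---+++-..........-+.................
168 ++++++++-----+++-+++-----++--....................+-...................   +++++++--+---++-++++-----+---......................-+.................
169 --++++------+++-.................................+-...................   -++++++---------...................................-+.................
170 ++++++-..........................................+-...................   --++++-...............
[... 4528 characters left out ...]
+####+++++++++++++#+++.............   ........+++++++++++++++++##++#####+++++++++++++++++++#+++.............
202 ........-++++++++++++++++++++++++++++++++++++++++#++###++.............   ........-++++++++++++++###++++++#++++++++++++++++#++###++.............
203 ........-++++++++++++++++++++++++++++++++++++++++#####+++.............   ........-++++++++++++++++++++++++++++++++++++++++#####+++.............
204 ........--+++++++++++++++++++++++++++++++++++++-++####++..............   ........-++++++++++++++++++++++++++++++++++++++-++####++..............
205 ........--++++++++++++++++++++++++++++++++++++-+++##++................   ........-+-+++++++++++++++++++++++++++++++++++-+++##++................
```

```bash
for i in 1 2 3; do python3 -m crank '[{"dx":0,"dy":0,"dz":0.001,"twist":0,"grip":-0.8},{"dx":0,"dy":0,"dz":0.002,"twist":0,"grip":-0.8},{"dx":0,"dy":0,"dz":0.003,"twist":0,"grip":-0.8},{"dx":0,"dy":0,"dz":0.004,"twist":0,"grip":-0.8},{"dx":0,"dy":0,"dz":0.005,"twist":0,"grip":-0.8}]' | egrep 'eef_pos|^force'; done
python3 d.py s9 s8 176 206
```

```text
eef_pos: [0.5347, -0.002, 0.1706]
force: [-0.3, 0.0, -1.4]
eef_pos: [0.5347, -0.002, 0.1757]
force: [-0.4, 0.2, -0.5]
eef_pos: [0.5348, -0.002, 0.1807]
force: [0.3, -1.1, -1.1]
[ 0.53487138 -0.00201855  0.18087543] [-0.89432526  0.10599114  0.31376416] [-0.08441413  0.20897606 -0.00177967] [ 48.28715103 188.18178081]
176 .................................................+-...................   .................................................+-...................
177 .................................................+-...................   .................................................+-...................
178 .................................................+-...................   .................................................+-...................
179 .................................................+-...................   .................................................+-...................
180 .................................................+-...................   .................................................+-...................
181 .....................................
[... 2958 characters left out ...]
-+++++++++++++++++#+++.............   ........++++++++#+++++--++++++++++++####+++++++++++++#+++.............
202 ........-++++++++++##+##+++++++++++++++++++++++++#++###++.............   ........-++++++++++++++++++++++++++++++++++++++++#++###++.............
203 ........-++++++++++++++++++++++++++++++++++++++++#####+++.............   ........-++++++++++++++++++++++++++++++++++++++++#####+++.............
204 ........--+++++++++++++++++++++++++++++++++++++-++####++..............   ........--+++++++++++++++++++++++++++++++++++++-++####++..............
205 ........-+++++++++++++++++++++++++++++++++++++++++##++................   ........--++++++++++++++++++++++++++++++++++++-+++##++................
```

```bash
for i in 1 2 3; do python3 -m crank '[{"dx":0,"dy":0,"dz":0.001,"twist":0,"grip":-0.8},{"dx":0,"dy":0,"dz":0.002,"twist":0,"grip":-0.8},{"dx":0,"dy":0,"dz":0.003,"twist":0,"grip":-0.8},{"dx":0,"dy":0,"dz":0.004,"twist":0,"grip":-0.8},{"dx":0,"dy":0,"dz":0.005,"twist":0,"grip":-0.8}]' | egrep 'eef_pos|^force'; done
python3 d.py s10 s9 168 206
```

```text
eef_pos: [0.5348, -0.002, 0.1857]
force: [0.8, 0.1, -1.8]
eef_pos: [0.5347, -0.002, 0.1906]
force: [-0.9, -0.4, -1.0]
eef_pos: [0.5348, -0.002, 0.1957]
force: [0.0, 0.3, -1.7]
[ 0.53493174 -0.00201023  0.1959118 ] [-0.11933586  0.73801437 -0.89637688] [-0.12751446 -0.01741066  0.00258647] [ 48.29191634 182.36562615]
168 ++++++++--+-+++++++++----+++-....................+-...................   +++++++-+---++++-+++----++++-...................-+-...................
169 ++++++++----+---.................................+-...................   -+++++--+----+--................................-+-...................
170 ++++++-..........................................+-...................   -+++++-.........................................-+-...................
171 .................................................+-...................   ................................................-+-...................
172 .................................................+-...................   ................................................-+-...................
173 ......................................
[... 4141 characters left out ...]
-++#++++++++++++++#+++.............   ........++++++++########++#++++++-+-+++++++++++++++++#+++.............
202 ........-+++++++++++++++--+++++++++++++++++++++++#++###++.............   ........-++++++++++##+##+++++++++++++++++++++++++#++###++.............
203 ........-++++++++++++++++++++++++++++++++++++++++#####+++.............   ........-++++++++++++++++++++++++++++++++++++++++#####+++.............
204 ........-++++++++++++++++++++++++++++++++++++++-+#####++..............   ........--+++++++++++++++++++++++++++++++++++++-++####++..............
205 ........-+++++++++++++++++++++++++++++++++++++-+++##++................   ........-+++++++++++++++++++++++++++++++++++++++++##++................
```

```bash
python3 -m crank '[{"dx":-0.0015,"dy":0,"dz":0,"twist":0,"grip":-0.8},{"dx":-0.003,"dy":0,"dz":0,"twist":0,"grip":-0.8},{"dx":-0.0045,"dy":0,"dz":0,"twist":0,"grip":-0.8},{"dx":-0.006,"dy":0.0005,"dz":0,"twist":0,"grip":-0.8},{"dx":-0.0075,"dy":0.0005,"dz":0,"twist":0,"grip":-0.8}]' | egrep 'eef_pos|^force'
python3 d.py s11 s10 174 200
```

```text
eef_pos: [0.527, -0.0015, 0.1956]
force: [0.7, -0.6, -0.0]
[ 0.52679009 -0.00149942  0.19555942] [-0.64824832 -0.77150641 -2.06086078] [-0.03490953  0.30219166 -0.03804247] [ 44.61959228 182.40495983]
174 .............................................-+.......................   .................................................+-...................
175 .............................................-+.......................   .................................................+-...................
176 .............................................-+.......................   .................................................+-...................
177 .....................................----....-+.......................   .....................................----........+-...................
178 ..................................-++####+...-+.......................   .................................--++####+.......+-...................
179 ...............................-++##++++##-..-+.......................   ...............................-+###++--##-......+-...................
180 .......
[... 2248 characters left out ...]
---++++----++++++++................   .......-##++##---++++++++####++++-----++++----++++++++................
196 ........###+#---+++++++####++++++----+++++----+++-++++................   ........###+#---+++++++####++++++----+++++----+++-++++................
197 ........+##+#---+++++#####++++++++-----++++--+#++++##+................   ........+##+#---++++#####+++++++++-----++++--++++++##+................
198 ........++++#+++######+##++++++++---+---++++++++++###++-..............   ........++++#+++#####+###+++++++#---+---+++++#++++###++-..............
199 ........++++#######+#+--+++++++++---#----+++++++++#+++++-.............   ........++++#########+--+++++++++---#----+++++++++#+++++-.............
```

```bash
for i in 1 2; do python3 -m crank '[{"dx":-0.0005,"dy":0,"dz":0.001,"twist":0,"grip":-0.8},{"dx":-0.001,"dy":0,"dz":0.002,"twist":0,"grip":-0.8},{"dx":-0.0015,"dy":0,"dz":0.0035,"twist":0,"grip":-0.8},{"dx":-0.002,"dy":0,"dz":0.005,"twist":0,"grip":-0.8},{"dx":-0.0025,"dy":0,"dz":0.006,"twist":0,"grip":-0.8}]' | egrep 'eef_pos|^force'; done
python3 d.py s12 s11 165 202
```

```text
eef_pos: [0.5248, -0.0015, 0.2018]
force: [-0.5, -0.8, -1.4]
eef_pos: [0.5223, -0.0015, 0.2078]
force: [-0.5, 0.4, -1.2]
[ 0.52231019 -0.00151421  0.2079798 ] [ 0.55649723  0.25593257 -0.93708741] [-0.05382422  0.24967086  0.06378949] [ 42.53837109 177.5404034 ]
165 +++++++++++++++++++++++++++++++++++++++++++++++----+++++-+--+-........   +++++++++++++++++++++++++++++++++++++++++---+++-----++++--+-+-........
166 ++++++++++++++++++++++++++++++++++++-++++++++++---....................   ++++++++++++++++++++++++++++++++++++-+++++---+++--....................
167 +++++++++++++++++++++---+++---++++++-+++-..++.........................   +++++++++++++++++++++---++++--++++++-+++-....++.......................
168 +++++++++--+++++++++----++++-..............+-.........................   +++++++----+++++++++----++++-................++.......................
169 +++++++++-+++++-...........................+-.........................   -++++++-++-++++-.............................++.......................
170 ++++++-....................................+-.........................   ++++++-.............
[... 3938 characters left out ...]
----++++--++++++##+................   ........+##+#---+++++#####++++++++-----++++--+#++++##+................
198 ........++++######++---++++++++++---+---+++++#++++###++-..............   ........++++#+++######+##++++++++---+---++++++++++###++-..............
199 ........++++####++--+---+++++++++---#----+++++++++#+++++-.............   ........++++#######+#+--+++++++++---#----+++++++++#+++++-.............
200 ........+++++##++---++--+#+++++++-+---+++++++++++++++++++.............   ........++++++###++-++--+#+++++++-+---+++++++++++++++++++.............
201 ........+++++++++++-----+++++++++-+-++#++++++++++++++#+++.............   ........++++++++#++------++++++++-+-++##+++++++++++++#+++.............
```

```bash
for i in 1 2 3; do python3 -m crank '[{"dx":-0.0014,"dy":0,"dz":0.0013,"twist":0,"grip":-0.8},{"dx":-0.0028,"dy":0,"dz":0.0026,"twist":0,"grip":-0.8},{"dx":-0.0042,"dy":0.0002,"dz":0.0039,"twist":0,"grip":-0.8},{"dx":-0.0056,"dy":0.0003,"dz":0.0052,"twist":0,"grip":-0.8},{"dx":-0.007,"dy":0.0005,"dz":0.0065,"twist":0,"grip":-0.8}]' | egrep 'eef_pos|^force'; done
python3 d.py s13 s12 155 202
```

```text
eef_pos: [0.5151, -0.001, 0.2142]
force: [-0.6, -0.0, -0.7]
eef_pos: [0.5081, -0.0005, 0.2207]
force: [-0.4, 0.3, -0.9]
eef_pos: [0.5011, -0.0, 0.2272]
force: [0.1, 0.3, -0.6]
[5.01022870e-01 7.11625697e-06 2.27480569e-01] [-0.25008176 -0.07942029 -1.16997324] [-0.08518651  0.25865757  0.02873828] [ 32.67031175 169.44513367]
155 .................................+-...................................   ...........................................+-.........................
156 .................................+-................................---   ...........................................+-......................---
157 .................................+-....................---------++++++   ...........................................+-............-------++++++
158 .................................+-...........-------+++++++++++++++++   ..........................................-+-.-------+++++++++++++++++
159 ...............................--++------+++++++++++++++++++++++++++++   ...................................------+++++++++++++++++++++++++++++
160 ...................--.-------
[... 5482 characters left out ...]
.---++++-.++++++##+................   ........+##+###+####++----++++++++-----++++--++++++##+................
198 ........++####+++++----++++++++++...+.--+++++#++++###++-..............   ........++++######++---++++++++++---+---+++++#++++###++-..............
199 ........++++#+--++--+---+++++++++...-...-+++#+++++#+++++-.............   ........++++####++--+---+++++++++---#----+++++++++#+++++-.............
200 ........+++++++++---++--+#+++++++-......-+++++++++#++++++.............   ........+++++##++---++--+#+++++++-+---+++++++++++++++++++.............
201 ........+++++++++++-----+++++++++-+..-+++++++++++++++#+++.............   ........+++++++++++-----+++++++++-+-++#++++++++++++++#+++.............
```

```bash
for i in 1 2; do python3 -m crank '[{"dx":-0.001,"dy":0,"dz":0.0016,"twist":0,"grip":-0.8},{"dx":-0.002,"dy":0,"dz":0.0032,"twist":0,"grip":-0.8},{"dx":-0.003,"dy":0.0002,"dz":0.0048,"twist":0,"grip":-0.8},{"dx":-0.0045,"dy":0.0003,"dz":0.0064,"twist":0,"grip":-0.8},{"dx":-0.006,"dy":0.0005,"dz":0.008,"twist":0,"grip":-0.8}]' | egrep 'eef_pos|^force'; done
python3 -m crank '[{"dx":-0.001,"dy":0,"dz":0.002,"twist":0,"grip":-0.8},{"dx":-0.002,"dy":0,"dz":0.004,"twist":0,"grip":-0.8},{"dx":-0.003,"dy":0,"dz":0.006,"twist":0,"grip":-0.8},{"dx":-0.003,"dy":0,"dz":0.008,"twist":0,"grip":-0.8},{"dx":-0.003,"dy":0,"dz":0.01,"twist":0,"grip":-0.8}]' | egrep 'eef_pos|^force'
python3 d.py s14 s13 140 200
```

```text
eef_pos: [0.4951, 0.0005, 0.2352]
force: [0.1, 0.5, -0.6]
eef_pos: [0.4891, 0.001, 0.2432]
force: [-0.2, 1.0, -0.9]
eef_pos: [0.4863, 0.001, 0.2533]
force: [-0.0, 0.0, -0.3]
[0.4865005  0.00098942 0.25369324] [ 0.07622107 -0.07920172  0.46881735] [-0.1111972   0.02087916 -0.00272412] [ 25.62107269 158.48940742]
140 ++++++++++++++++++++++++++++++++++++++++........................+##+..   ++++++++++++++++++++++++++++++++++++++++........................+##+..
141 ++++++++++++++++++++++++++++-....................................+#+..   ++++++++++++++++++++++++++++-...-+-..............................+#+..
142 ++++++++++++++...........-+-.....................................+##+.   ++++++++++++++..................-+...............................+##+.
143 ++.......................-+.......................................+#+.   ++..............................-+................................+#+.
144 .........................-+.......................................+##+   ................................-+-...............................+##+
145 .........................-+-...............
[... 7392 characters left out ...]
-++++++.....+++++++................   .......-######+###+++++++++++++++---+++++-.....+++++++................
196 ........###+----+++++++---+++++++----+++++.....+++++++................   ........#########++++++---+++++++----+++++....-++-++++................
197 ........+##++---+++++---..+++++++-..---++++-.++++++##+................   ........+#######+++++-----+++++++-..---++++-.++++++##+................
198 ........#+#++---++++---+-.++++++-...+.--++++++#+++###++-..............   ........++####+++++----++++++++++...+.--+++++#++++###++-..............
199 ........#+++++--++--+--++--+++++....-...-+++++++++#+++++-.............   ........++++#+--++--+---+++++++++...-...-+++#+++++#+++++-.............
```

```bash
for i in 1 2; do python3 -m crank '[{"dx":0,"dy":0,"dz":0.003,"twist":0,"grip":-0.8},{"dx":0,"dy":0,"dz":0.008,"twist":0,"grip":-0.8},{"dx":0,"dy":0,"dz":0.014,"twist":0,"grip":-0.8},{"dx":0,"dy":0,"dz":0.02,"twist":0,"grip":-0.8},{"dx":0,"dy":0,"dz":0.024,"twist":0,"grip":-0.8}]' | egrep 'eef_pos|^force'; done
python3 - <<'E'
from h import *
f=arm.grab_frame('side');np.save('pics/s15.npy',f);t=arm.grab_frame('side')
b=f.mean(2)
g=lambda v:'#' if v<45 else '+' if v<70 else '-' if v<90 else '.'
for r in range(120,195): print(r,''.join(map(g,b[r,215:295])))
E
```

```text
eef_pos: [0.4866, 0.001, 0.2782]
force: [-0.3, -0.4, -1.0]
eef_pos: [0.4865, 0.001, 0.302]
force: [1.0, -0.1, 0.0]
120 ++++++++####++++++.................+-..........................+++++++++++++++++
121 ++++++++####+++++-.................+-..........................+++++++++++++++++
122 ++++++++###+++++++.................+-...........................++++++++++++++++
123 ++++++++###++++++..................+-............................+++++++++++++++
124 ++++++++###+++++-.................-+-..............................+++++++++++++
125 ++++++++##++++++...................+-................................+++++++++++
126 ++++++++##++++++...................++.....................................++++++
127 ++++++++#+++++++...................++...........................................
128 +++++++++++++++....................++...........................................
129 ++++++++++++++-....................++...........................................
130 +++++++++++++++....................++...........................................
131 ++++++++++++++.....................++.........
[... 4689 characters left out ...]
....................
187 ##+-.................+#+++++++++++++++-+++++++++++++++.++-......................
188 ####+...............+#++++++++++++-+++++++-+--++++++++-.##-.....................
189 #####..............+##+++++++++-....++++++......+.-++++--++.....................
190 .+###-............-##++++++++--.....++++++.........--+++.++-....................
191 ..###+............###+++++-----.....++++++............++-+++...-................
192 .-####............##+++++-------.++-+++++++-++-.......++++++----................
193 -####-...........-##+#++-----++++++++++++++-+++++......-++++-+++................
194 #####............-##+++-----+++++++++++++++-----++-......+++++++................
```

```bash
python3 -m crank '[{"dx":0,"dy":0.002,"dz":0,"twist":0,"grip":-0.8},{"dx":0,"dy":0.006,"dz":0,"twist":0,"grip":-0.8},{"dx":0,"dy":0.012,"dz":0,"twist":0,"grip":-0.8},{"dx":0,"dy":0.02,"dz":0,"twist":0,"grip":-0.8},{"dx":0,"dy":0.03,"dz":0,"twist":0,"grip":-0.8}]' | egrep '^t|eef_pos|^force'
for i in 1 2 3 4; do python3 -m crank '[{"dx":0,"dy":0.014,"dz":0,"twist":0,"grip":-0.8},{"dx":0,"dy":0.028,"dz":0,"twist":0,"grip":-0.8},{"dx":0,"dy":0.042,"dz":0,"twist":0,"grip":-0.8},{"dx":0,"dy":0.056,"dz":0,"twist":0,"grip":-0.8},{"dx":0,"dy":0.07,"dz":0,"twist":0,"grip":-0.8}]' | egrep 'eef_pos'; done
python3 -m crank '[{"dx":0,"dy":0.013,"dz":0,"twist":0,"grip":-0.8},{"dx":0,"dy":0.024,"dz":0,"twist":0,"grip":-0.8},{"dx":0,"dy":0.034,"dz":0,"twist":0,"grip":-0.8},{"dx":0,"dy":0.042,"dz":0,"twist":0,"grip":-0.8},{"dx":0,"dy":0.047,"dz":0,"twist":0,"grip":-0.8}]' | egrep '^t|eef_pos|^force'
cat > v.py <<'E'
import sys
from h import *
S=cam('side');st=arm.get_state();f=arm.grab_frame('side');np.save('pics/%s.npy'%sys.argv[1],f);b=f.mean(2)
p=proj(S,st['eef_pos']-[0,0,.1045]);x0=int(p[0])-int(sys.argv[2]);print(st['eef_pos'],p,'col0',x0)
z0=st['eef_pos'].copy();z0[2]=.003;print('floor below',proj(S,z0))
th=[float(a) for a in sys.argv[5:]] or [45,70,90]
g=lambda v:'#' if v<th[0] else '+' if v<th[1] else '-' if v<th[2] else '.'
for r in range(int(p[1])-int(sys.argv[3]),int(p[1])+int(sys.argv[4])): print(r,''.join(map(g,b[r,x0:x0+85])))
E
python3 v.py s16 45 10 45
```

```text
t: 24.22
eef_pos: [0.4862, 0.0317, 0.3009]
force: [-0.5, 0.1, -2.0]
eef_pos: [0.4861, 0.1026, 0.301]
eef_pos: [0.4862, 0.1724, 0.301]
eef_pos: [0.4862, 0.2424, 0.301]
eef_pos: [0.4862, 0.3124, 0.301]
t: 26.3
eef_pos: [0.4862, 0.359, 0.3009]
force: [0.7, -0.3, -0.4]
[0.48623837 0.35896037 0.3008649 ] [255.04943155  84.77915819] col0 210
floor below [256.75231936 147.65923287]
74 ++++++++++-++-++-----------..................++......-.-----------+++++++++++++++++++
75 ##################++++++++-..................++.....--.-----------+++++++++++++++++++
76 ##################+++----+-..................++......+.----------++++++++++++++++++++
77 +++++++++++++++++++++....+-..................++......-.----------++++++-+-+++++++++-+
78 ++++++++++++++++++++....-+-..................-+......+.---------+++++++++++----------
79 ++++++++++++++++++++....++...................-+......+.----------++++++++++++---++---
80 +++++++++++++++++++-...-+-...................-+......+.----------+++++++++++++--+----
81 +++++++++++++++++++....++....................-+......+.----------++++++++++++-+-++---
82 +++++++
[... 3501 characters left out ...]
##++++++.............................................+++++++++++++++++
122 +++++++++++++###+++++++..............................................++++++++++++++++
123 +++++++++++++###++++++................................................+++++++++++++++
124 +++++++++++++###++++++..................................................+++++++++++++
125 +++++++++++++##++++++.....................................................+++++++++++
126 +++++++++++++##++++++..........................................................++++++
127 +++++++++++++#+++++++................................................................
128 +++++++++++++#++++++.................................................................
```

```bash
python3 -m crank '[{"dx":0,"dy":0,"dz":-0.005,"twist":0,"grip":-0.8},{"dx":0,"dy":0,"dz":-0.014,"twist":0,"grip":-0.8},{"dx":0,"dy":0,"dz":-0.026,"twist":0,"grip":-0.8},{"dx":0,"dy":0,"dz":-0.039,"twist":0,"grip":-0.8},{"dx":0,"dy":0,"dz":-0.052,"twist":0,"grip":-0.8}]' | egrep '^t|eef_pos|^force'
python3 -m crank '[{"dx":0,"dy":0,"dz":-0.013,"twist":0,"grip":-0.8},{"dx":0,"dy":0,"dz":-0.026,"twist":0,"grip":-0.8},{"dx":0,"dy":0,"dz":-0.037,"twist":0,"grip":-0.8},{"dx":0,"dy":0,"dz":-0.045,"twist":0,"grip":-0.8},{"dx":0,"dy":0,"dz":-0.05,"twist":0,"grip":-0.8}]' | egrep '^t|eef_pos|^force'
python3 v.py s17 45 8 45
```

```text
t: 26.77
eef_pos: [0.4861, 0.3571, 0.2479]
force: [-1.5, 0.4, -0.8]
t: 27.18
eef_pos: [0.4859, 0.3573, 0.1977]
force: [-0.8, 0.3, -2.2]
[0.48593144 0.3572589  0.19767925] [255.87019219 119.88244327] col0 210
floor below [256.63607401 147.90366144]
111 ++++++++++++#########++++++...+++++++++++++++++++++++++++++++++++++++++++++++-+++++++
112 ++++++++++++#########++++++...................+-.................-+++++++++++-+++++++
113 ++++++++++++########++++++....................--..................+++++++++++-+-+-+++
114 ++++++++++++########++++++....................--..................+++++++++++-+-+++++
115 ++++++++++++#######+++++++....................--..................++++++++++++--+++++
116 ++++++++++++#######++++++.....................--...................++++++++++---+++++
117 ++++++++++++######+++++++.....................--...................++++++++++---+++++
118 +++++++++++++#####++++++..................-+++++....................++++++++----+-+++
119 +++++++++++++#####++++++.................+###++++...................+++++++++++++-+++
120 +++++++++++++####++++++...............
[... 3217 characters left out ...]
.....................+.--....+++++++++++++++++++++--+-.............---
157 +++++++++++++++++...................----.++++++++++++++++++++++++++++.---------++++++
158 +++++++++++++++++++...............-------++++++++++++++++++++++++++++++++++++++++++++
159 +++++++++++++++++++++++--------++++++++++++++++++++++++++++++++++++++++++++++++++++++
160 +++++++++++++++++++++++++++++++++++++++++++++++++++++++++++++++++++++++++++++++++++++
161 +++++++++++++++++++++++++++++++++++++++++++++++++++++++++++++++++++++++++++++++++++++
162 +++++++++++++++++++++++++++++++++++++++++++++++++++++++++++++++++++++++++++++++++++++
163 +++++++++++++++++++++++++++++++++++++++++++++++++++++++++++++++++++++++++++++++++++++
```

```bash
python3 -m crank '[{"dx":0,"dy":0,"dz":-0.004,"twist":0,"grip":-0.8},{"dx":0,"dy":0,"dz":-0.008,"twist":0,"grip":-0.8},{"dx":0.003,"dy":-0.002,"dz":-0.0095,"twist":0,"grip":-0.8},{"dx":0.007,"dy":-0.004,"dz":-0.0105,"twist":0,"grip":-0.8},{"dx":0.011,"dy":-0.0065,"dz":-0.011,"twist":0,"grip":-0.8}]' | egrep '^t|eef_pos|^force'
python3 -m crank '[{"dx":0.004,"dy":-0.002,"dz":-0.0015,"twist":0,"grip":-0.8},{"dx":0.008,"dy":-0.0045,"dz":-0.0035,"twist":0,"grip":-0.8},{"dx":0.012,"dy":-0.007,"dz":-0.0055,"twist":0,"grip":-0.8},{"dx":0.016,"dy":-0.009,"dz":-0.0075,"twist":0,"grip":-0.8},{"dx":0.0195,"dy":-0.011,"dz":-0.0095,"twist":0,"grip":-0.8}]' | egrep '^t|eef_pos|^force'
python3 v.py s18 45 8 32
```

```text
t: 27.65
eef_pos: [0.4977, 0.3515, 0.1882]
force: [0.1, 0.1, -1.6]
t: 28.07
eef_pos: [0.5173, 0.3402, 0.1784]
force: [0.2, 0.5, -1.2]
[0.51731453 0.34015344 0.17836865] [266.63288148 128.33972983] col0 221
floor below [266.91307353 150.34546883]
120 ++####++++++..................................+-.........++++++++++++++++++++++++++++
121 ++####++++++..................................+-.........++++++++++++++++++++++++++++
122 ++###+++++++..................................+-..........+++++++++++++++++++++++++++
123 ++###++++++...................................--...........++++++++++++++++++++++++++
124 ++###++++++...................................--.............++++++++++++++++++++++++
125 ++##++++++...................................-++-..............+++++++++++++++++++++-
126 ++##++++++.................................++#+##+..................++++++++++++-....
127 ++#+++++++................................-#+.++.#+..................................
128 ++#++++++................................--#+.--.+#..................................
129 +++++++++...............................
[... 2045 characters left out ...]
.......................-...++++++++++++++++++++++++++......+##+.......
153 +++++++..............................-....++++++++++++++++++++++++++-......-+-.......
154 ++++++++++..........................-.....++++++++++++++++++++++++++.................
155 ++++++++++++.......................-........++++++++++++++++++++++++.................
156 +++++++++++++-....................+-........+++++++++++++++++++++++++..-----+-+--....
157 +++++++++++++++++.................++....++-++-++-+++++++++++++++++++++++++++++++-....
158 ++++++++++++++++++++...---------+++++-..+++++++++++++++++++++++++++++++++++++++++....
159 +++++++++++++++++++++++++++++++++++++++++++++++++++++++++++++++++++++++++++++++++-...
```

```bash
python3 -m crank '[{"dx":0.003,"dy":-0.0015,"dz":-0.0025,"twist":0,"grip":-0.8},{"dx":0.006,"dy":-0.003,"dz":-0.005,"twist":0,"grip":-0.8},{"dx":0.009,"dy":-0.005,"dz":-0.008,"twist":0,"grip":-0.8},{"dx":0.012,"dy":-0.007,"dz":-0.0105,"twist":0,"grip":-0.8},{"dx":0.0135,"dy":-0.008,"dz":-0.013,"twist":0,"grip":-0.8}]' | egrep '^t|eef_pos|^force'
python3 v.py s19 50 8 30
```

```text
t: 28.53
eef_pos: [0.5306, 0.3322, 0.1652]
force: [-0.5, -0.7, -1.1]
[0.53059455 0.33217633 0.16520946] [271.21556318 133.6243984 ] col0 221
floor below [271.33037662 151.50480822]
125 ++##++++++.........................................+...........++++++++++++++++++++++
126 ++##++++++.........................................+................+++++++++++++....
127 ++#+++++++........................................-+.................................
128 +++++++++.......................................-++++-...............................
129 +++++++++......................................+#+-++#...............................
130 +++++++++......................................#+..++#-..............................
131 ++++++++......................................-#-..++#-..............................
132 ++++++++.......................................-..-++#+....---------.................
133 +++++++...................................++..--.-++##+-++++++++++++.................
134 -----..............................------+##++++++++##+++++++++++++++................
135 ...............
[... 1800 characters left out ...]
++-..................-.........+++++++++++++++++++++++++-.............
156 ++++++++++++++++++++................-.........+++++++++++++++++++++++++++---++---....
157 +++++++++++++++++++++++............-++--.....++---++++++++++++++++++++++++++++++-....
158 ++++++++++++++++++++++++++------+++++++++++..++++++++++++++++++++++++++++++++++++....
159 +++++++++++++++++++++++++++++++++++++++++++++++++++++++++++++++++++++++++++++++++-...
160 ++++++++++++++++++++++++++++++++++++++++++++++++++++++++++++++++++++++++++++++++++...
161 ++++++++++++++++++++++++++++++++++++++++++++++++++++++++++++++++++++++++++++++++++-..
162 +++++++++++++++++++++++++++++++++++++++++++++++++++++++++++++++++++++++++++++++++++..
```

```bash
python3 -m crank '[{"dx":0.003,"dy":-0.0015,"dz":-0.003,"twist":0,"grip":-0.8},{"dx":0.006,"dy":-0.003,"dz":-0.006,"twist":0,"grip":-0.8},{"dx":0.008,"dy":-0.004,"dz":-0.009,"twist":0,"grip":-0.8},{"dx":0.0095,"dy":-0.005,"dz":-0.012,"twist":0,"grip":-0.8},{"dx":0.011,"dy":-0.006,"dz":-0.015,"twist":0,"grip":-0.8}]' | egrep '^t|eef_pos|^force'
python3 -m crank '[{"dx":0.0015,"dy":-0.001,"dz":-0.0035,"twist":0,"grip":-0.8},{"dx":0.003,"dy":-0.002,"dz":-0.007,"twist":0,"grip":-0.8},{"dx":0.0045,"dy":-0.003,"dz":-0.011,"twist":0,"grip":-0.8},{"dx":0.006,"dy":-0.0035,"dz":-0.0145,"twist":0,"grip":-0.8},{"dx":0.007,"dy":-0.004,"dz":-0.018,"twist":0,"grip":-0.8}]' | egrep '^t|eef_pos|^force'
python3 v.py s20 50 10 18
```

```text
t: 29.0
eef_pos: [0.5414, 0.3264, 0.1502]
force: [0.3, -0.5, -1.4]
t: 29.42
eef_pos: [0.5485, 0.3224, 0.1322]
force: [0.5, -1.0, -1.0]
[0.54845301 0.32238754 0.1321509 ] [277.35508703 145.38192437] col0 227
floor below [277.33841644 152.94208511]
135 ...............-.------++++++++++++++++++++++++##+#++++++++++#+......................
136 ...---+---++++++++++++++++++++++++++++++++++++##++#++++++++++##+.....................
137 +++++++++++++++++++++++++++++++++++++++++++++++++##+++++++++++#+.....................
138 ++++++++++++++++++++++++++++++++++++++++++##++++##++++++++++++##+....................
139 ++++++++++++++++++++++++++++++++++++++++++##+++#+..+-.........+#+....................
140 ++++++++++++++++++++++++++++++++++++++.-++...-++...+..........+##+...................
141 +++++++++++++++++++++++++++............++....++....+...........+#+...................
142 ++++++++++++.........................-++...-++.....+...........+##+..................
143 ....................................-++...-++......+............+#+..................
144 ...................................-++.
[... 966 characters left out ...]
+++++-...........-.............+++++++++++++++++++++++++-.............
156 +++++++++++++++++++++++-........-............-++++-+++++++++++++++++++++---..........
157 +++++++++++++++++++++++++-...---------++---..+++++++++++++++++++++++++++++-..........
158 +++++++++++++++++++++++++++++++-+++++++++++++++++++++++++++++++++++++++++++..........
159 +++++++++++++++++++++++++++++++++++++++++++++++++++++++++++++++++++++++++++-.........
160 ++++++++++++++++++++++++++++++++++++++++++++++++++++++++++++++++++++++++++++.........
161 ++++++++++++++++++++++++++++++++++++++++++++++++++++++++++++++++++++++++++++-........
162 ++++++++++++++++++++++++++++++++++++++++++++++++++++++++++++++++++++++++++++-........
```

```bash
python3 - <<'E'
from h import *
b=np.load('pics/s20.npy').mean(2);x0=250
for r in range(118,156): print(r,' '.join('%3d'%v for v in b[r,x0:x0+36]))
f=arm.grab_frame('top').mean(2);np.save('pics/t20.npy',f);T=cam('top');st=arm.get_state()
print(proj(T,st['eef_pos']-[0,0,.1]),proj(T,[.5,.35,.003]))
E
```

```text
118 117 119 119 119 118 119 118 118 117 117 117 118 118 118 117 117 117 118 120 119 119 118 118 120 119  60   6   4   5   5  10  40  66  68  70  70
119 117 118 119 119 118 118 118 118 118 118 117 118 118 118 117 117 117 118 120 119 119 119 119 120 119  88  25  25  24  18  29  53  67  68  67  67
120 117 119 120 120 119 118 118 117 119 117 118 118 118 118 118 117 117 118 119 119 118 119 119 120 119  95  51  51  49  47  51  53  68  69  67  67
121 118 119 120 120 119 118 118 118 117 118 118 118 118 118 117 116 117 118 120 120 119 119 119 119 118  97  79  78  60  63  61  60  68  68  68  68
122 117 120 119 120 118 119 118 118 118 118 118 118 118 118 118 117 117 118 119 120 119 119 120 119 120 113 108 105  61  63  66  67  68  68  68  68
123 118 120 120 119 118 118 118 117 118 118 119 118 118 118 118 117 117 118 120 120 119 120 120 119 120 120 118 116  64  85  67  68  68  68  67  68
124 118 119 119 118 118 118 118 118 118 118 118 118 117 118 118 117 117 118 120 120 119 119 120 119 119 119 118 115  65  99 100  99  68  68  68  68
125 119 119 118 118 119 118 118 118 118 118 118 118 118 118 118 
[... 3879 characters left out ...]
  70  92  92  91  89  67  68  90  89  90  90  90  89
152 119 119 120 120 120 120 120 120 108  68  65 119 119 119 119 119 118 118 118 118 118 115  67  67  68  68  67  67  68  67  67  67  67  67  66  67
153 119 119 118 119 118 119 119 118 116  72 105 120 120 120 120 120 119 120 119 118 119 119 102  68  68  68  68  68  68  67  68  67  67  67  67  67
154 119 119 120 119 120 120 120 119 117  74 120 120 119 120 120 120 120 119 120 119 119 120 117  68  68  68  68  68  68  68  67  68  68  67  67  67
155  94 119 120 119 120 120 120 120 118  74 120 120 119 120 120 120 120 119 119 119 104 104 102  69  67  68  68  67  68  68  67  67  67  68  67  67
[140.25136422 207.35292779] [132.50161919 226.52232553]
```

```bash
for i in 1 2; do python3 -m crank '[{"dx":0.0015,"dy":-0.001,"dz":-0.0005,"twist":0,"grip":-0.8},{"dx":0.003,"dy":-0.0015,"dz":-0.001,"twist":0,"grip":-0.8},{"dx":0.0045,"dy":-0.0025,"dz":-0.0015,"twist":0,"grip":-0.8},{"dx":0.006,"dy":-0.0035,"dz":-0.002,"twist":0,"grip":-0.8},{"dx":0.0075,"dy":-0.004,"dz":-0.0025,"twist":0,"grip":-0.8}]' | egrep '^t|eef_pos|^force'; done
python3 - <<'E'
from h import *
f=arm.grab_frame('side');np.save('pics/s21.npy',f);b=f.mean(2);x0=246
for r in range(126,158): print(r,' '.join('%3d'%v for v in b[r,x0:x0+44]))
st=arm.get_state();print(proj(cam('side'),st['eef_pos']-[0,0,.1045]))
E
```

```text
t: 29.93
eef_pos: [0.556, 0.3184, 0.1302]
force: [0.8, -0.1, -1.4]
t: 30.35
eef_pos: [0.5634, 0.3143, 0.1275]
force: [-0.9, 0.7, -1.3]
126 118 117 117 117 118 120 119 118 119 118 119 118 119 119 118 118 119 118 118 117 118 118 120 121 120 119 120 119 120 118 119 118 119 119 118 119 116  71  68 100 101 101  97  67
127 119 117 117 117 118 119 119 118 118 118 118 119 118 118 118 118 119 118 119 117 117 118 120 120 119 119 119 119 119 119 119 118 118 120 118 118 116  72  75 119 118 118 116  99
128 118 117 116 117 118 118 118 118 118 119 118 119 118 118 118 118 118 118 118 118 118 118 120 121 120 120 119 120 120 119 118 118 120 120 119 118 116  73  75 119 118 118 116 116
129 118 117 116 117 118 118 119 118 119 119 118 118 118 118 118 118 118 119 119 118 118 119 120 120 120 119 119 119 119 119 119 119 120 120 119 118 116  73  74 118 118 118 117 116
130 118 117 116 117 118 119 119 119 118 118 118 119 118 118 118 119 119 118 119 118 118 118 120 121 120 119 120 119 119 118 118 118 119 119 118 118 115  73  82 118 117 116 116 116
131 118 117 116 117 119 119 118 118 118 118 118 118 119 119 119 1
[... 4122 characters left out ...]
 120 118  69  73 120 120 120 120 120 120 120 120 120 119 120 120 120 119 119 118 101  67  68  68  67  68  67  67  67  67  67  67  67
155  68  68  69  68  69  69  68  71  94  95 121 120 118  70  73 121 120 120 120 120 120 119 112 112 104 105 105 120 125  98  97  90  67  67  69  67  67  68  67  67  67  67  68  68
156  68  68  68  69  68  68  69  69  69  70  93  92  92  85  71  93  99  98  98  93  93  92  86  86  79  80  81  94 121  74  74  69  68  68  69  69  69  67  67  66  65  65  65  63
157  69  68  68  68  68  68  69  69  69  69  69  69  69  79  69  69  74  74  74  69  69  71  70  70  69  67  67  70  89  67  67  65  64  64  64  63  62  61  61  60  60  60  60  58
[282.54899961 148.0381177 ]
```

```bash
for i in 1; do python3 -m crank '[{"dx":0.0015,"dy":-0.001,"dz":-0.001,"twist":0,"grip":-0.8},{"dx":0.003,"dy":-0.002,"dz":-0.002,"twist":0,"grip":-0.8},{"dx":0.0045,"dy":-0.003,"dz":-0.003,"twist":0,"grip":-0.8},{"dx":0.006,"dy":-0.004,"dz":-0.004,"twist":0,"grip":-0.8},{"dx":0.0075,"dy":-0.005,"dz":-0.005,"twist":0,"grip":-0.8}]' | egrep '^t|eef_pos|^force'; done
python3 - <<'E'
from h import *
f=arm.grab_frame('side');np.save('pics/s22.npy',f);b=f.mean(2);x0=250
for r in range(136,158): print(r,' '.join('%3d'%v for v in b[r,x0:x0+44]))
st=arm.get_state();print(proj(cam('side'),st['eef_pos']-[0,0,.1045]))
E
```

```text
t: 30.82
eef_pos: [0.5709, 0.3093, 0.1224]
force: [-0.1, 0.0, -1.0]
136  59  59  58  59  60  59  59  59  59  59  60  60  59  60  60  59  60  60  59  60  59  59  59  59  59  59  60  59  59  58  59  59  59  58  57  47  61  50  44  43  68 124 121 121
137  59  59  60  60  59  60  60  60  60  60  60  60  60  61  60  60  60  59  60  60  59  58  58  58  58  57  57  58  58  57  57  57  57  57  56  48  63  51  49  41  48 102 127 122
138  59  60  60  60  60  60  60  60  59  60  59  59  59  59  59  59  58  59  59  58  59  58  60  59  59  60  61  60  60  63  62  62  64  64  64  53  63  53  52  41  43  68 125 120
139  59  60  60  59  60  60  59  59  59  60  60  60  61  62  62  62  63  64  63  65  65  64  65  64  65  69 100  99  99 101 100  99 100 100  99  77  64  81  94  49  41  49 101 121
140  62  61  62  63  64  64  66  65  65  66  66  66  67  67  68 102 101 101 101 102 102 101 101 101 101 102 117 117 117 117 117 116 117 116 115  91  65  93 113  68  41  43  69 127
141  67  67  66  70 103 102 103 103 102 102 102 102 102 102 103 120 118 119 118 119 118 119 118 118 117 117 117 116 117 116 117 115 
[... 2255 characters left out ...]
  74  74  58  57  58  77  76  97 101 104 104 109 120 120 119 119 119 119 116  68  68  68  67  67  67  67  68  67  67  67  66  67  67
155  69  69  69  68  69  69  71  93  95 118  69  81 110 104 104 105 111 111 112 112 105 105 104 104  97  98  97  91  91  90  67  68  67  67  68  68  67  67  67  68  67  68  67  68
156  69  69  69  69  68  69  69  68  71  91  69  71  94  99  98  93  93  93  86  85  80  80  80  79  74  74  74  69  69  69  69  69  69  67  66  66  64  64  64  63  63  63  62  62
157  68  69  69  70  68  69  69  68  69  69  69  70  70  75  74  69  70  70  70  70  70  68  68  67  66  66  66  66  64  64  64  63  63  61  61  61  59  60  59  59  59  58  58  58
[285.10269368 150.41674185]
```

```bash
python3 -m crank '[{"dx":0.0015,"dy":-0.001,"dz":-0.001,"twist":0,"grip":-0.8},{"dx":0.003,"dy":-0.002,"dz":-0.002,"twist":0,"grip":-0.8},{"dx":0.0045,"dy":-0.003,"dz":-0.003,"twist":0,"grip":-0.8},{"dx":0.006,"dy":-0.0035,"dz":-0.004,"twist":0,"grip":-0.8},{"dx":0.0075,"dy":-0.004,"dz":-0.005,"twist":0,"grip":-0.8}]' | egrep '^t|eef_pos|^force'
cat > w.py <<'E'
import sys
from h import *
f=arm.grab_frame('side');np.save('pics/%s.npy'%sys.argv[1],f);b=f.mean(2);x0=250
for r in range(136,160): print(r,' '.join('%3d'%v for v in b[r,x0:x0+50]))
st=arm.get_state();print(proj(cam('side'),st['eef_pos']-[0,0,.1045]))
E
python3 w.py s23
```

```text
t: 31.28
eef_pos: [0.5784, 0.3054, 0.1174]
force: [-1.2, 1.8, -0.4]
136  59  59  59  60  60  59  60  59  60  59  59  60  60  59  59  60  59  60  59  59  59  59  59  60  59  58  59  59  59  59  59  58  58  58  58  57  58  57  49  54  68 124 121 122 121 119 117 117 116 116
137  60  59  60  59  59  60  59  60  60  59  59  60  60  60  59  59  59  60  59  59  59  60  59  59  58  58  58  57  57  57  57  56  57  56  57  58  58  58  54  53  48 101 127 121 122 120 118 117 117 116
138  59  61  60  60  60  60  60  60  60  60  60  59  59  59  59  58  59  59  58  58  59  58  59  60  59  60  60  60  60  63  62  61  64  64  64  65  65  64  58  52  43  68 124 121 121 121 118 117 117 116
139  60  59  60  59  60  60  59  59  59  61  60  60  62  62  62  61  63  64  63  65  65  64  65  65  65  69 100  99  99 100 101 100 100 101 100 100 101  98  74  52  41  48 101 121 121 121 120 117 116 116
140  62  62  62  64  64  63  65  65  66  66  65  67  66  67  69 101 102 101 101 102 102 101 101 101 101 102 117 117 117 117 117 116 117 117 117 117 117 114  83  52  41  43  69 127 120 121 121 118 117 117
141  67  66 
[... 3191 characters left out ...]
  66  65  65  65  64  63  63  62  62  62  60  60  59  59  59
157  69  69  69  69  69  69  69  69  69  70  70  69  69  65  65  70  70  70  70  70  70  67  68  67  66  66  66  66  64  65  63  63  63  61  61  62  59  60  59  59  58  58  58  58  57  59  59  58  59  59
158  68  68  69  69  70  70  70  70  70  70  68  68  66  66  67  66  65  66  64  64  64  62  62  62  61  61  60  60  59  60  59  59  59  59  59  59  59  59  59  59  59  58  59  58  60  59  57  59  59  58
159  66  66  66  66  65  65  64  65  64  64  62  62  61  61  61  61  60  60  60  60  60  59  60  60  60  61  60  60  59  59  59  59  59  59  58  60  59  59  59  59  58  58  57  58  57  57  57  57  56  57
[287.68025494 152.52320709]
```

```bash
python3 -m crank '[{"dx":0,"dy":0,"dz":-0.0015,"twist":0,"grip":-0.8},{"dx":0,"dy":0,"dz":-0.003,"twist":0,"grip":-0.8},{"dx":0,"dy":0,"dz":-0.0045,"twist":0,"grip":-0.8},{"dx":0,"dy":0,"dz":-0.0055,"twist":0,"grip":-0.8},{"dx":0,"dy":0,"dz":-0.0055,"twist":0,"grip":-0.8}]' | egrep '^t|eef_pos|^force'
python3 -m crank '[{"dx":0.002,"dy":0,"dz":0,"twist":0,"grip":-0.8},{"dx":0.004,"dy":-0.0005,"dz":0,"twist":0,"grip":-0.8},{"dx":0.006,"dy":-0.0007,"dz":0,"twist":0,"grip":-0.8},{"dx":0.008,"dy":-0.001,"dz":0,"twist":0,"grip":-0.8},{"dx":0.01,"dy":-0.001,"dz":0,"twist":0,"grip":-0.8}]' | egrep '^t|eef_pos|^force'
python3 w.py s24
```

```text
t: 31.75
eef_pos: [0.5781, 0.3054, 0.1117]
force: [-0.0, 0.1, -1.2]
t: 32.17
eef_pos: [0.5886, 0.3044, 0.1121]
force: [0.5, -0.0, -0.2]
136  60  60  59  59  59  60  59  59  59  59  60  59  60  59  60  60  60  60  60  59  60  59  59  59  59  59  59  58  59  58  59  59  58  58  58  58  57  57  45  44  68 122  65  85 121 119 118 117 117 116
137  58  60  59  60  60  60  60  59  60  59  60  60  60  59  59  60  60  59  60  59  59  59  58  59  58  58  57  58  58  57  57  57  57  57  57  59  58  57  48  42  47  97  66  84 122 120 117 118 117 116
138  59  60  60  60  60  61  60  60  60  59  60  59  60  59  59  59  59  58  59  58  60  59  59  59  59  61  60  60  60  62  62  61  64  64  64  65  64  64  53  41  43  61  65  85 121 121 119 117 117 116
139  59  59  60  59  60  60  59  59  59  61  60  61  62  62  62  62  63  64  63  65  64  65  65  66  65  68 100 100 100 100 101  99 100 100 100 100 100 101  95  48  42  43  64  81 121 121 120 116 117 116
140  62  62  62  64  63  64  65  66  66  66  66  66  67  66  69 102 101 102 101 102 102 101 101 101 101 102 117 117 117 117 117 116 117 117 117 117 
[... 3259 characters left out ...]
  66  65  66  64  63  64  63  62  62  61  60  60  59  59  59
157  69  69  69  70  69  69  68  70  69  70  70  70  69  65  66  69  69  70  71  69  70  68  68  67  66  67  66  66  65  64  63  63  63  61  61  61  60  60  60  59  59  59  58  58  59  58  58  58  59  59
158  69  69  69  69  69  70  69  70  70  69  68  68  67  66  66  67  65  65  64  64  64  63  62  61  61  60  61  61  60  60  59  58  59  59  59  59  58  60  59  59  59  59  59  59  59  59  58  58  59  59
159  66  66  67  66  64  65  64  64  64  64  63  63  62  61  61  61  61  61  60  60  61  60  60  60  61  60  60  60  60  60  60  59  59  59  59  59  59  59  59  59  58  58  57  57  57  56  57  56  57  58
[291.20700947 154.21195123]
```

```bash
python3 -m crank '[{"dx":0.0015,"dy":0,"dz":0,"twist":0,"grip":-0.8},{"dx":0.0035,"dy":-0.0005,"dz":0,"twist":0,"grip":-0.8},{"dx":0.0035,"dy":-0.0005,"dz":0,"twist":0,"grip":-0.8},{"dx":0.0035,"dy":-0.0005,"dz":0.003,"twist":0,"grip":-0.8},{"dx":0.0035,"dy":-0.0005,"dz":0.008,"twist":0,"grip":-0.8}]' | egrep '^t|eef_pos|^force'
python3 - <<'E'
from h import *
f=arm.grab_frame('side');np.save('pics/s25.npy',f);b=f.mean(2);a=np.load('pics/s24.npy').mean(2)
d=b-a
for r in range(143,158): print(r,''.join('+' if v>15 else '-' if v<-15 else '.' for v in d[r,250:300]),' '.join('%3d'%v for v in b[r,280:296]))
E
```

```text
t: 32.63
eef_pos: [0.5914, 0.3037, 0.1198]
force: [-0.1, 0.4, -0.4]
143 ..........................................-+...... 117 117 117 117 117 117 117 117 117 116 101  48  43  65  92 120
144 ..........................................-+...... 117 116 117 116 116 116 116 116 116 115 113  67  37  62  66 121
145 .....................+....+++.............-+..++++ 116 116 116 116 115 115 115 115 116 116 114  99  43  61  47 102
146 .....................+++++++++++++.........+.+++++ 107 108 117 116 116 116 117 117 117 117 116 113  63  61  39  64
147 ............................--..++++.....+++......  70  75  96 110 116 117 117 117 118 117 116 114  84  61  35  42
148 ..................+.........----.-++++...++.......  47  38  56  76  98 101 116 117 117 117 117 116  93  61  31  41
149 ++...............................--.++...++....... 100  95  56  52  61  74 102 117 117 117 117 116  94  62  46  42
150 ++...--...........................--++...++-...... 118 117 101  98  93  49  74 100 116 115 115 114  92  62  53  41
151 .....--.-............................+.-..+-...... 117 117 117 116 113  56  47  87 102  98 107 104  94  65  96  49
152 ........-.......................++.+.+....+-...... 118 117 117 117 116  99  38  63  76  77  86  89  86  68 113  53
153 ................................++++.-.....-...... 118 118 118 117 117 115  55  39  66  70  70  68  65  64  89  62
154 ..........-.................+...++++.-............ 110 110 117 109 116  95  62  50  67  67  67  63  62  65  67  66
155 .............++.............+....++...............  84  85  91  84  90  72  66  63  68  68  67  67  68  68  67  66
156 ..................................................  69  69  69  66  67  66  65  65  65  63  64  63  62  62  61  60
157 ..................................................  63  63  62  62  61  61  60  60  59  58  59  59  58  58  58  59
```

```bash
python3 -m crank '[{"dx":0,"dy":0,"dz":0.01,"twist":0,"grip":-0.8},{"dx":0,"dy":0,"dz":0.03,"twist":0,"grip":-0.8},{"dx":0,"dy":0,"dz":0.065,"twist":0,"grip":-0.8},{"dx":0,"dy":0,"dz":0.1,"twist":0,"grip":-0.8},{"dx":0,"dy":-0.01,"dz":0.135,"twist":0,"grip":-0.8}]' | egrep '^t|eef_pos|^force'
python3 -m crank '[{"dx":-0.015,"dy":-0.03,"dz":0.01,"twist":-7,"grip":-0.8},{"dx":-0.03,"dy":-0.06,"dz":0.02,"twist":-14,"grip":-0.8},{"dx":-0.045,"dy":-0.09,"dz":0.02,"twist":-21,"grip":-0.8},{"dx":-0.06,"dy":-0.12,"dz":0.02,"twist":-28,"grip":-0.8},{"dx":-0.08,"dy":-0.15,"dz":0.02,"twist":-35,"grip":-0.8}]' | egrep '^t|eef_pos|^force'
python3 -m crank '[{"dx":-0.018,"dy":-0.03,"dz":0,"twist":-7,"grip":-0.8},{"dx":-0.036,"dy":-0.06,"dz":0,"twist":-14,"grip":-0.8},{"dx":-0.054,"dy":-0.09,"dz":0,"twist":-21,"grip":-0.8},{"dx":-0.072,"dy":-0.12,"dz":0,"twist":-28,"grip":-0.8},{"dx":-0.09,"dy":-0.15,"dz":0,"twist":-35,"grip":-0.8}]' | egrep '^t|eef_pos|^force'
python3 -m crank '[{"dx":0,"dy":-0.03,"dz":0,"twist":-7,"grip":-0.8},{"dx":0,"dy":-0.06,"dz":0,"twist":-14,"grip":-0.8},{"dx":0,"dy":-0.09,"dz":0,"twist":-21,"grip":-0.8},{"dx":0,"dy":-0.12,"dz":0,"twist":-28,"grip":-0.8},{"dx":0,"dy":-0.15,"dz":0,"twist":-35,"grip":-0.8}]' | egrep '^t|eef_pos|^force'
python3 -m crank '[{"dx":0,"dy":-0.03,"dz":0,"twist":-7,"grip":-0.8},{"dx":0,"dy":-0.06,"dz":0,"twist":-14,"grip":-0.8},{"dx":0,"dy":-0.09,"dz":0,"twist":-21,"grip":-0.8},{"dx":0.005,"dy":-0.12,"dz":0,"twist":-28,"grip":-0.8},{"dx":0.01,"dy":-0.15,"dz":0,"twist":-35,"grip":-0.8}]' | egrep '^t|eef_pos|^force'
python3 - <<'E'
from h import *
t=arm.grab_frame('top');np.save('pics/t26.npy',t);s=arm.grab_frame('side');np.save('pics/s26.npy',s)
b=t.mean(2)
print(arm.get_state()['eef_pos'],arm.get_state()['ee_rot'])
print('\n'.join(str(r)+' '+''.join('#' if v<85 else '+' if v<105 else '.' for v in b[r,95:185]) for r in range(178,302,1)))
E
```

```text
t: 33.1
eef_pos: [0.5915, 0.2948, 0.2572]
force: [1.2, 0.5, -0.2]
t: 33.52
eef_pos: [0.5113, 0.1427, 0.2761]
force: [-0.2, 0.9, -0.2]
t: 33.93
eef_pos: [0.4206, -0.0073, 0.2761]
force: [0.1, -1.3, -0.1]
t: 34.35
eef_pos: [0.4214, -0.1575, 0.2764]
force: [1.0, 0.0, -0.9]
t: 34.77
eef_pos: [0.4315, -0.3077, 0.2764]
force: [0.8, 0.6, -1.3]
[ 0.43181668 -0.30917831  0.27519681] [-3.14137919e+00 -8.32580055e-04 -2.55502955e+00]
178 ..........................................................................................
179 ..........................................................................................
180 ........................................................................+++...............
181 .......................................................................++#++..............
182 .......................................................................+###+..............
183 .......................................................................+###+..............
184 .......................................................................+###+..............
185 ....
[... 10406 characters left out ...]
...................................
295 ..........................................................................................
296 ..........................................................................................
297 ..........................................................................................
298 ..........................................................................................
299 ..........................................................................................
300 ..........................................................................................
301 ..........................................................................................
```

```bash
python3 -m crank '[{"dx":0.002,"dy":-0.02,"dz":0,"twist":-7,"grip":-0.8},{"dx":0.004,"dy":-0.04,"dz":0,"twist":-14,"grip":-0.8},{"dx":0.006,"dy":-0.06,"dz":-0.02,"twist":-21,"grip":-0.8},{"dx":0.0065,"dy":-0.0805,"dz":-0.04,"twist":-28,"grip":-0.8},{"dx":0.0065,"dy":-0.0805,"dz":-0.06,"twist":-29.8,"grip":-0.8}]' | egrep '^t|eef|ee_rot|^force'
python3 -m crank '[{"dx":0,"dy":0,"dz":-0.03,"twist":0,"grip":-0.8},{"dx":0,"dy":0,"dz":-0.05,"twist":0,"grip":-0.8},{"dx":0,"dy":0,"dz":-0.065,"twist":0,"grip":-0.8},{"dx":0,"dy":0,"dz":-0.072,"twist":0,"grip":-0.8},{"dx":0,"dy":0,"dz":-0.072,"twist":0,"grip":-0.8}]' | egrep '^t|eef|ee_rot|^force'
python3 -m crank '[{"dx":0,"dy":0,"dz":0,"twist":0,"grip":-0.8},{"dx":0,"dy":0,"dz":0,"twist":0,"grip":-0.8},{"dx":0,"dy":0,"dz":0,"twist":0,"grip":-0.8},{"dx":0,"dy":0,"dz":0,"twist":0,"grip":-0.8},{"dx":0,"dy":0,"dz":0,"twist":0,"grip":-0.8}]' | egrep '^t|eef|ee_rot|^force'
```

```text
t: 35.28
eef_pos: [0.4385, -0.3887, 0.215]
ee_rot: [-3.14, 0.001, -3.075]
force: [0.3, -0.2, -0.9]
t: 35.7
eef_pos: [0.4376, -0.3858, 0.1422]
ee_rot: [3.14, -0.002, -3.067]
force: [-0.1, 0.1, -1.0]
t: 36.12
eef_pos: [0.4386, -0.3866, 0.1438]
ee_rot: [-3.141, 0.001, -3.067]
force: [0.4, 0.8, -1.0]
```

```bash
python3 -m crank '[{"dx":0.005,"dy":-0.0022,"dz":0.001,"twist":0,"grip":-0.8},{"dx":0.02,"dy":-0.0012,"dz":0.001,"twist":0,"grip":-0.8},{"dx":0.035,"dy":-0.0003,"dz":0.001,"twist":0,"grip":-0.8},{"dx":0.045,"dy":0.0004,"dz":0.001,"twist":0,"grip":-0.8},{"dx":0.052,"dy":0.0008,"dz":0.001,"twist":0,"grip":-0.8}]' | egrep '^t|eef|ee_rot|^force'
python3 -m crank '[{"dx":0.006,"dy":0.0004,"dz":0,"twist":0,"grip":-0.8},{"dx":0.012,"dy":0.0008,"dz":0,"twist":0,"grip":-0.8},{"dx":0.018,"dy":0.0012,"dz":0,"twist":0,"grip":-0.8},{"dx":0.024,"dy":0.0015,"dz":0,"twist":0,"grip":-0.8},{"dx":0.0275,"dy":0.0018,"dz":0,"twist":0,"grip":-0.8}]' | egrep '^t|eef|ee_rot|^force'
```

```text
t: 36.53
eef_pos: [0.4922, -0.3855, 0.1437]
ee_rot: [3.142, -0.0, -3.067]
force: [0.1, -0.6, -0.7]
t: 36.95
eef_pos: [0.5184, -0.3839, 0.144]
ee_rot: [-3.142, 0.0, -3.067]
force: [0.1, 0.3, -0.1]
```

```bash
python3 -m crank '[{"dx":0,"dy":0,"dz":-0.002,"twist":0,"grip":-0.8},{"dx":0,"dy":0,"dz":-0.004,"twist":0,"grip":-0.8},{"dx":0,"dy":0,"dz":-0.006,"twist":0,"grip":-0.8},{"dx":0,"dy":0,"dz":-0.007,"twist":0,"grip":-0.8},{"dx":0,"dy":0,"dz":-0.007,"twist":0,"grip":-0.8}]' | egrep '^t|eef|ee_rot|^force'
```

```text
t: 37.37
eef_pos: [0.5177, -0.384, 0.1382]
ee_rot: [-3.141, 0.001, -3.067]
force: [-1.9, 2.5, 7.5]
```

```bash
python3 -m crank '[{"dx":0,"dy":0,"dz":0.001,"twist":0,"grip":-0.8},{"dx":0,"dy":0,"dz":0.001,"twist":0,"grip":-0.6},{"dx":0,"dy":0,"dz":0.001,"twist":0,"grip":-0.4},{"dx":0,"dy":0,"dz":0.001,"twist":0,"grip":-0.2},{"dx":0,"dy":0,"dz":0.001,"twist":0,"grip":-0.2}]' | egrep '^t|eef|ee_rot|^force|width'
python3 -m crank '[{"dx":0,"dy":0,"dz":0,"twist":0,"grip":-0.2},{"dx":0,"dy":0,"dz":0.01,"twist":0,"grip":-0.2},{"dx":0,"dy":0,"dz":0.03,"twist":0,"grip":-0.2},{"dx":0,"dy":0,"dz":0.065,"twist":0,"grip":-0.2},{"dx":0,"dy":0,"dz":0.1,"twist":0,"grip":-0.2}]' | egrep '^t|eef|ee_rot|^force|width'
python3 -m crank '[{"dx":0.03,"dy":0,"dz":0.015,"twist":0,"grip":-0.2},{"dx":0.062,"dy":0.001,"dz":0.0145,"twist":0,"grip":-0.2},{"dx":0.062,"dy":0.001,"dz":0.0145,"twist":0,"grip":-0.2},{"dx":0.062,"dy":0.001,"dz":0.0145,"twist":0,"grip":-0.2},{"dx":0.062,"dy":0.001,"dz":0.0145,"twist":0,"grip":-0.2}]' | egrep '^t|eef|ee_rot|^force|width'
python3 - <<'E'
from h import *
st=arm.get_state();f=arm.grab_frame('wrist');np.save('pics/w27.npy',f)
W=cam('wrist',st)
m=(f.mean(2)<60).astype(np.uint8);n,l,s,c=cv2.connectedComponentsWithStats(m)
for i in range(1,n):
    if s[i,4]>80: print(s[i],c[i],np.round(atz(W,*c[i],.181),4))
print(st['eef_pos'])
E
```

```text
t: 37.78
eef_pos: [0.5176, -0.3839, 0.1379]
ee_rot: [3.141, -0.0, -3.067]
force: [-0.2, -0.5, -0.1]
width: 0.0313
t: 38.2
eef_pos: [0.517, -0.3837, 0.239]
ee_rot: [3.141, -0.002, -3.067]
force: [0.9, 0.4, 0.6]
width: 0.0351
t: 38.62
eef_pos: [0.5795, -0.3827, 0.2524]
ee_rot: [3.141, -0.001, -3.067]
force: [0.5, 0.8, 0.1]
width: 0.035
[  45   56   39  105 2673] [ 64.2476618  107.40815563] [ 0.5166 -0.5315  0.181 ]
[275 109  24  25 563] [286.52220249 120.89698046] [ 0.5157 -0.384   0.181 ]
[355 116  42  24 904] [375.73230088 126.88495575] [ 0.515 -0.325  0.181]
[ 433  119   57   23 1011] [459.34915925 130.03264095] [ 0.5123 -0.2685  0.181 ]
[    0   232   560   188 72703] [293.58400616 322.96623248] [ 0.6623 -0.3672  0.181 ]
[ 0.57951019 -0.38274259  0.25236327]
```

```bash
python3 -m crank '[{"dx":-0.003,"dy":0.035,"dz":0,"twist":0,"grip":-0.45},{"dx":-0.006,"dy":0.073,"dz":0,"twist":0,"grip":-0.45},{"dx":-0.009,"dy":0.111,"dz":0,"twist":0,"grip":-0.45},{"dx":-0.012,"dy":0.149,"dz":0,"twist":0,"grip":-0.45},{"dx":-0.014,"dy":0.187,"dz":0,"twist":0,"grip":-0.45}]' 25 | egrep '^t|eef'
python3 -m crank '[{"dx":-0.003,"dy":0.038,"dz":0,"twist":0,"grip":-0.45},{"dx":-0.006,"dy":0.076,"dz":0,"twist":0,"grip":-0.45},{"dx":-0.008,"dy":0.114,"dz":0,"twist":0,"grip":-0.45},{"dx":-0.008,"dy":0.152,"dz":0,"twist":0,"grip":-0.45},{"dx":-0.008,"dy":0.192,"dz":0,"twist":0,"grip":-0.45}]' | egrep '^t|eef'
python3 -m crank '[{"dx":0,"dy":0,"dz":0,"twist":0,"grip":-0.45},{"dx":0,"dy":0,"dz":0,"twist":0,"grip":-0.45},{"dx":0,"dy":0,"dz":0,"twist":0,"grip":-0.45},{"dx":0,"dy":0,"dz":0,"twist":0,"grip":-0.45},{"dx":0,"dy":0,"dz":0,"twist":0,"grip":-0.45}]' | egrep '^t|eef|ee_rot|width'
python3 - <<'E'
from h import *
from scipy.optimize import least_squares
st=arm.get_state();f=arm.grab_frame('wrist');np.save('pics/w28.npy',f);W=cam('wrist',st);g=f.mean(2).astype(np.float32)
c0=np.array([.492,-.003])
for z,R0,sg,lo,hi in ((.067,.048,1,.042,.056),(.006,.062,-1,.054,.070)):
  pts=[]
  for a in np.radians(np.arange(0,360,5)):
    rr=np.arange(lo,hi,.0005);v=[]
    for r in rr:
        q=proj(W,[c0[0]+r*np.cos(a),c0[1]+r*np.sin(a),z]);v.append(cv2.getRectSubPix(g,(1,1),(float(q[0]),float(q[1])))[0,0])
    d=np.gradient(np.array(v))*sg;i=np.argmax(d)
    if d[i]>4: pts.append(c0+rr[i]*np.array([np.cos(a),np.sin(a)]))
  pts=np.array(pts);k=least_squares(lambda p:np.hypot(*(pts-p[:2]).T)-R0,c0,loss='soft_l1',f_scale=.001);print(z,len(pts),k.x,np.median(abs(k.fun)))
q=proj(W,[c0[0],c0[1],.085]);print(q)
u,v=int(q[0]),int(q[1])
for r in range(v-16,v+16): print(r,' '.join('%3d'%x for x in g[r,u-18:u+18]))
T=cam('top')
for p in ((144,213.5),(147,259)): print('top',atz(T,*p,.006))
E
```

```text
t: 39.08
eef_pos: [0.5643, -0.1949, 0.253]
t: 39.5
eef_pos: [0.5566, -0.003, 0.2534]
t: 39.92
eef_pos: [0.5576, -0.0052, 0.2527]
ee_rot: [-3.141, 0.0, -3.069]
width: 0.0237
0.067 72 [ 0.49142398 -0.00385693] 0.0003664061165890367
0.006 55 [ 0.49212187 -0.00366502] 0.0005822845374433214
[288.60131758 118.66332817]
102 108  76  66  82 124 140 143 144 144 146 146 145 148 146 147 146 147 137 114  92  98 121 141 149 152 152 148 149 145 136 132 135 147 149 150 150
103 131 112 108 118 139 148 143 145 139 137 142 144 146 145 148 144 143 119  84  60  61  96 135 144 147 147 148 152 148 145 147 149 150 149 152 150
104 143 143 137 143 146 147 146 135 112 110 130 142 144 147 145 146 140 112  69  51  53  83 135 147 148 145 147 148 146 149 151 149 151 149 149 148
105 145 144 145 146 147 148 138 103  71  69  96 128 145 148 148 147 143 127  88  66  68 100 136 144 147 146 148 144 147 147 149 149 149 148 145 134
106 146 146 146 146 146 142 135  88  53  48  74 121 142 147 150 149 149 139 118 110 110 127 145 146 148 146 144 146 144 148 148 144 147 146 136 101
107 145 145 146 146 147 144 135  90  58  49  
[... 3328 characters left out ...]
43 149 149 151 149 152 147 144
130 131 144 145 143 143 144 144 145 145 148 147 145 144 135 125 124 130 143 146 149 149 147 135  96  58  47  65 112 138 145 148 147 151 150 152 148
131 134 141 142 144 144 146 143 149 145 145 146 147 133  99  75  73  99 136 146 148 147 148 141 112  74  65  77 120 140 147 147 148 148 148 150 148
132 145 144 143 144 146 144 142 141 146 142 144 142 120  76  49  50  78 130 144 147 147 147 145 130 107 102 112 137 149 148 147 144 142 145 148 149
133 146 144 146 145 143 143 146 145 145 146 142 142 123  82  55  61  88 131 144 145 144 146 146 144 138 134 141 143 146 144 132 124 114 129 143 151
top [0.53413994 0.3206163  0.006     ]
top [0.41738662 0.30765849 0.006     ]
```

```bash
python3 -m crank '[{"dx":-0.033,"dy":0.0007,"dz":0,"twist":0,"grip":-0.45},{"dx":-0.0659,"dy":0.0013,"dz":0,"twist":0,"grip":-0.45},{"dx":-0.0659,"dy":0.0013,"dz":-0.035,"twist":0,"grip":-0.45},{"dx":-0.0659,"dy":0.0013,"dz":-0.07,"twist":0,"grip":-0.45},{"dx":-0.0659,"dy":0.0013,"dz":-0.1,"twist":0,"grip":-0.45}]' | egrep '^t|eef|^force'
python3 -m crank '[{"dx":0,"dy":0,"dz":-0.02,"twist":0,"grip":-0.45},{"dx":0,"dy":0,"dz":-0.04,"twist":0,"grip":-0.45},{"dx":0,"dy":0,"dz":-0.05,"twist":0,"grip":-0.45},{"dx":0,"dy":0,"dz":-0.05,"twist":0,"grip":-0.45},{"dx":0,"dy":0,"dz":-0.05,"twist":0,"grip":-0.45}]' | egrep '^t|eef|^force'
```

```text
t: 40.38
eef_pos: [0.4913, -0.0035, 0.1519]
force: [-0.1, 0.3, -0.5]
t: 40.8
eef_pos: [0.4921, -0.0032, 0.1028]
force: [0.7, 0.4, -0.1]
```

```bash
python3 -m crank '[{"dx":0,"dy":-0.0005,"dz":-0.012,"twist":0,"grip":-0.45},{"dx":0,"dy":-0.0005,"dz":-0.024,"twist":0,"grip":-0.45},{"dx":0,"dy":-0.0005,"dz":-0.035,"twist":0,"grip":-0.45},{"dx":0,"dy":-0.0005,"dz":-0.039,"twist":0,"grip":-0.45},{"dx":0,"dy":-0.0005,"dz":-0.039,"twist":0,"grip":-0.45}]' | egrep '^t|eef|^force'
python3 -m crank '[{"dx":0,"dy":0,"dz":0,"twist":0,"grip":-0.45},{"dx":0,"dy":0,"dz":0,"twist":0,"grip":-0.9},{"dx":0,"dy":0,"dz":0,"twist":0,"grip":-0.9},{"dx":0,"dy":0,"dz":0,"twist":0,"grip":-0.9},{"dx":0,"dy":0,"dz":0,"twist":0,"grip":-0.9}]' 35| egrep '^t|eef|force|width'
```

```text
t: 41.22
eef_pos: [0.4921, -0.0032, 0.0639]
force: [-0.3, 0.3, -0.2]
t: 41.63
eef_pos: [0.4923, -0.0031, 0.0641]
force: [0.4, -2.1, 2.4]
width: 0.0081
gripper_force: 32.4
```

```bash
python3 -m crank '[{"dx":0,"dy":0,"dz":0,"twist":0,"grip":-0.9},{"dx":0,"dy":0,"dz":0,"twist":0,"grip":-0.9},{"dx":0,"dy":0,"dz":0.001,"twist":0,"grip":-0.9},{"dx":0,"dy":0,"dz":0.003,"twist":0,"grip":-0.9},{"dx":0,"dy":0,"dz":0.005,"twist":0,"grip":-0.9}]' 35| egrep '^t|eef|force|width'
```

```text
t: 42.05
eef_pos: [0.4912, -0.0031, 0.0682]
force: [-0.1, 0.3, -1.7]
width: 0.0083
gripper_force: 31.1
```

```bash
python3 -m crank '[{"dx":0,"dy":0,"dz":0.003,"twist":0,"grip":-0.9},{"dx":0,"dy":0,"dz":0.006,"twist":0,"grip":-0.9},{"dx":0,"dy":0,"dz":0.009,"twist":0,"grip":-0.9},{"dx":0,"dy":0,"dz":0.009,"twist":0,"grip":-0.9},{"dx":0,"dy":0,"dz":0.009,"twist":0,"grip":-0.9}]' 45| egrep '^t|eef|force|width'
python3 - <<'E'
from h import *
f=arm.grab_frame('side');S=cam('side');b=f.mean(2);st=arm.get_state();print(st['force'],st['width'],st['moment'])
a=np.load('pics/s26.npy').mean(2)
g=lambda v:'#' if v<45 else '+' if v<70 else '-' if v<90 else '.'
for r in range(160,210): print(r,''.join(map(g,b[r,225:290])),' ',''.join(map(g,a[r,225:290])))
E
```

```text
t: 42.47
eef_pos: [0.492, -0.003, 0.0778]
force: [-0.0, 0.2, -2.4]
width: 0.0076
gripper_force: 39.7
[-0.58924951 -0.13834915 -2.09134358] 0.0072712712302141266 [-0.0037937  -0.08536957 -0.03459853]
160 .........+#########++++++++++++++++++++++++++-----+++++++++++++++   .......................-------+++++++++++++++++++++++++++++++++++
161 .........-+++++++++-------------------------------+++++++++++++++   ...........------++++++++++++++++++++++++++++++++++++++++++++++++
162 -----++++-----------------------------------------+++++++++++++++   -----+--+++++++++++++++++++++++++++++++++++++++++++++++++++++++++
163 +++++++++-----------------------------------------+++++++++++----   +++++++++++++++++++++++++++++++++++++++++++++++++++++++----------
164 +++++++++----------------------------------++--------------------   ++++++++++++++++++++++++++++++++++++++++++-+---------------------
165 +++++++++---------------------------------++#++-------+-------...   +++++++++++++++++++++++++++++++++-----------------------------...
166 +++++++++----++++-------------------------+###+---...............   +
[... 5298 characters left out ...]
+.........
205 +--++++++---++++++++++++++++++++++++++++++++++--++##++...........   .........---+++++++++++++++++++++++++++++++++---++##++...........
206 ---++++++----+++++++++++++++++++++++++++++++--+-+++-+-...........   .........-----+++++++++++++++++++++++++++++-----+++-+-...........
207 ----++++++++---+++++++++++++++++++++++++++---++-++-..............   ........-+------+++++++++++++++++++++++---------++-..............
208 ----+-++++++++--+-+-+++++++++++++++++++--------+++-..............   ........-++----------+++++++++++++-------------+++-..............
209 ----+++-+++++++++-------+++++++++-------------++++-..............   ........-+++----------------------------------++++-..............
```

```bash
python3 -m crank '[{"dx":0,"dy":0,"dz":0.006,"twist":0,"grip":-0.9},{"dx":0,"dy":0,"dz":0.016,"twist":0,"grip":-0.9},{"dx":0,"dy":0,"dz":0.03,"twist":0,"grip":-0.9},{"dx":0,"dy":0,"dz":0.046,"twist":0,"grip":-0.9},{"dx":0,"dy":0,"dz":0.062,"twist":0,"grip":-0.9}]' | egrep '^t|eef|force|width'
python3 -m crank '[{"dx":0,"dy":0,"dz":0.01,"twist":0,"grip":-0.9},{"dx":-0.001,"dy":0.005,"dz":0.015,"twist":0,"grip":-0.9},{"dx":-0.003,"dy":0.013,"dz":0.015,"twist":0,"grip":-0.9},{"dx":-0.006,"dy":0.027,"dz":0.015,"twist":0,"grip":-0.9},{"dx":-0.01,"dy":0.045,"dz":0.015,"twist":0,"grip":-0.9}]' | egrep '^t|eef|force|width'
for i in 1 2; do python3 -m crank '[{"dx":-0.005,"dy":0.022,"dz":0,"twist":0,"grip":-0.9},{"dx":-0.01,"dy":0.044,"dz":0,"twist":0,"grip":-0.9},{"dx":-0.015,"dy":0.066,"dz":0,"twist":0,"grip":-0.9},{"dx":-0.02,"dy":0.088,"dz":0,"twist":0,"grip":-0.9},{"dx":-0.025,"dy":0.11,"dz":0,"twist":0,"grip":-0.9}]' | egrep '^t|eef|force|width'; done
python3 -m crank '[{"dx":-0.004,"dy":0.018,"dz":0,"twist":0,"grip":-0.9},{"dx":-0.008,"dy":0.033,"dz":0,"twist":0,"grip":-0.9},{"dx":-0.01,"dy":0.042,"dz":0,"twist":0,"grip":-0.9},{"dx":-0.011,"dy":0.046,"dz":0,"twist":0,"grip":-0.9},{"dx":-0.011,"dy":0.047,"dz":0,"twist":0,"grip":-0.9}]' | egrep '^t|eef|ee_rot|force|width'
```

```text
t: 42.93
eef_pos: [0.4918, -0.0032, 0.141]
force: [0.5, 0.5, -2.0]
width: 0.0074
gripper_force: 39.7
t: 43.35
eef_pos: [0.481, 0.0422, 0.1538]
force: [-0.4, 1.0, -2.1]
width: 0.0073
gripper_force: 39.7
t: 43.77
eef_pos: [0.4556, 0.1532, 0.1537]
force: [0.5, 0.5, -2.5]
width: 0.0076
gripper_force: 39.7
t: 44.18
eef_pos: [0.4305, 0.2631, 0.1536]
force: [-0.5, 0.1, -2.1]
width: 0.0071
gripper_force: 39.7
t: 44.6
eef_pos: [0.4204, 0.3092, 0.1541]
ee_rot: [-3.141, -0.001, -3.067]
force: [-0.1, -0.3, -1.6]
width: 0.0072
gripper_force: 39.7
```

```bash
python3 -m crank '[{"dx":0,"dy":0,"dz":-0.015,"twist":0,"grip":-0.9},{"dx":0,"dy":0,"dz":-0.04,"twist":0,"grip":-0.9},{"dx":0,"dy":0,"dz":-0.065,"twist":0,"grip":-0.9},{"dx":0,"dy":0,"dz":-0.088,"twist":0,"grip":-0.9},{"dx":0,"dy":0,"dz":-0.1,"twist":0,"grip":-0.9}]' | egrep '^t|eef|force|width'
python3 -m crank '[{"dx":0,"dy":0,"dz":-0.004,"twist":0,"grip":-0.9},{"dx":0,"dy":0,"dz":-0.008,"twist":0,"grip":-0.9},{"dx":0,"dy":0,"dz":-0.012,"twist":0,"grip":-0.9},{"dx":0,"dy":0,"dz":-0.014,"twist":0,"grip":-0.9},{"dx":0,"dy":0,"dz":-0.015,"twist":0,"grip":-0.9}]' | egrep '^t|eef|force|width'
```

```text
t: 45.02
eef_pos: [0.42, 0.3066, 0.052]
force: [-0.1, -0.5, -2.1]
width: 0.0073
gripper_force: 39.7
t: 45.43
eef_pos: [0.4212, 0.3091, 0.04]
force: [0.7, 0.7, -1.4]
width: 0.0075
gripper_force: 39.7
```

```bash
python3 -m crank '[{"dx":0,"dy":0,"dz":-0.0005,"twist":0,"grip":-0.9},{"dx":0,"dy":0,"dz":-0.001,"twist":0,"grip":-0.9},{"dx":0,"dy":0,"dz":-0.0015,"twist":0,"grip":-0.9},{"dx":0,"dy":0,"dz":-0.002,"twist":0,"grip":-0.9},{"dx":0,"dy":0,"dz":-0.002,"twist":0,"grip":-0.9}]' | egrep '^t|eef|force|width'
python3 -m crank '[{"dx":0,"dy":0,"dz":-0.0005,"twist":0,"grip":-0.9},{"dx":0,"dy":0,"dz":-0.001,"twist":0,"grip":-0.9},{"dx":0,"dy":0,"dz":-0.001,"twist":0,"grip":-0.9},{"dx":0,"dy":0,"dz":-0.001,"twist":0,"grip":-0.9},{"dx":0,"dy":0,"dz":-0.001,"twist":0,"grip":-0.9}]' | egrep '^t|eef|force|width'
```

```text
t: 45.85
eef_pos: [0.4209, 0.3089, 0.0376]
force: [0.0, -1.4, -0.9]
width: 0.0071
gripper_force: 39.7
t: 46.27
eef_pos: [0.4211, 0.3094, 0.037]
force: [-2.6, 1.0, 4.9]
width: 0.0075
gripper_force: 41.8
```

```bash
python3 -m crank '[{"dx":0,"dy":0,"dz":0.0005,"twist":0,"grip":-0.9},{"dx":0,"dy":0,"dz":0.0005,"twist":0,"grip":-0.7},{"dx":0,"dy":0,"dz":0.0005,"twist":0,"grip":-0.4},{"dx":0,"dy":0,"dz":0.0005,"twist":0,"grip":-0.3},{"dx":0,"dy":0,"dz":0.0005,"twist":0,"grip":-0.3}]' | egrep '^t|eef|force|width'
python3 -m crank '[{"dx":0,"dy":0,"dz":0,"twist":0,"grip":-0.3},{"dx":0,"dy":0,"dz":0.01,"twist":0,"grip":-0.3},{"dx":0,"dy":0,"dz":0.035,"twist":0,"grip":-0.3},{"dx":0,"dy":0,"dz":0.075,"twist":0,"grip":-0.3},{"dx":0,"dy":0,"dz":0.11,"twist":0,"grip":-0.3}]' | egrep '^t|eef|force|width'
for i in 1 2; do python3 -m crank '[{"dx":0,"dy":-0.03,"dz":0.02,"twist":0,"grip":-0.3},{"dx":0,"dy":-0.07,"dz":0.03,"twist":0,"grip":-0.3},{"dx":0,"dy":-0.11,"dz":0.04,"twist":0,"grip":-0.3},{"dx":0,"dy":-0.15,"dz":0.05,"twist":0,"grip":-0.3},{"dx":0,"dy":-0.18,"dz":0.05,"twist":0,"grip":-0.3}]' | egrep '^t|eef|force|width'; done
python3 - <<'E'
from h import *
t=arm.grab_frame('top');np.save('pics/t30.npy',t);b=t.mean(2);S=cam('side');s=arm.grab_frame('side').mean(2);np.save('pics/s30.npy',s)
for r in range(192,292,1): print(r,''.join('#' if v<85 else '+' if v<105 else '.' if v<135 else ' ' for v in b[r,98:190]))
print('stud top pred',proj(S,[.421,.309,.063]),proj(S,[.421,.309,.003]))
u,v=proj(S,[.421,.309,.035]).astype(int)
for r in range(v-18,v+20): print(r,''.join('#' if x<50 else '+' if x<75 else '-' if x<95 else '.' for x in s[r,u-28:u+60]))
E
```

```text
t: 46.68
eef_pos: [0.4207, 0.3085, 0.0368]
force: [-0.1, -0.4, -0.6]
width: 0.0271
gripper_force: 0.0
t: 47.1
eef_pos: [0.4207, 0.3082, 0.149]
force: [0.9, 1.2, 0.4]
width: 0.0308
gripper_force: 0.0
t: 47.52
eef_pos: [0.421, 0.1269, 0.1998]
force: [0.8, 0.3, -0.1]
width: 0.0305
gripper_force: 0.0
t: 47.93
eef_pos: [0.4211, -0.0536, 0.2501]
force: [1.5, 0.4, -0.4]
width: 0.0306
gripper_force: 0.0
192            ......+..+........                                       .+###+..................
193     .........++++.....                                              .+###+..................
194   ..++#+++........                                                  ..+##+..................
195  .+#####+.                                                           .+##++.................
196   +#####.                                                            .+###+.................
197   .####+.                                  ........                  .+###+.................
198   .####+.                               ...+++++++....               .+###+.................
199   .#####.         
[... 11902 characters left out ...]
....................................------+++++++
158 ................+++++++++++------..-...........................------+++++++++++++++++++
159 .................-----.............................------+++++++++++++++++++++++++++++++
160 .......................................------+++++++++++++++++++++++++++++++++++++++++++
161 ............................-----+++++++++++++++++++++++++++++++++++++++++++++++++++++++
162 ................-----+++++++++++++++++++++++++++++++++++++++++++++++++++++++++++++++++++
163 ....------++++++++++++++++++++++++++++++++++++++++++++++++++++++++++++++++++++++++++++++
164 -+++++++++++++++++++++++++++++++++++++++++++++++++++++++++++++++++++++++++++++++++++++++
```

```bash
python3 -c "
from station import arm
print(arm.job_done())"
```

```text
the job is handed in; nothing more can be done
None
```

I handed the job in at about 48 s: the ring lies flat in the tray, the hooked pick is back in its own slot, and the strainer stands upright beside the ring, all checked in the last camera images. It took two lifts because the ring first slipped off the tip inside the pot, and it slid off again while I laid it down, so it leaned on the shaft until it was flat.

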